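# Hang a primed print on the drying stand, raise it to the tape and cam-lock it

## Task

The grey impeller on the tray has just been primed and must dry on the stand: carry it by its hook (the blue grip is there for that), touching no wet paint, hang the hook on the stand's boom at the red band (slide it along the boom if need be) and let go. Then take the orange cam lever by its handle, lift the carriage with it until the carriage's top edge just reaches the red tape on the column, and while you hold it at that height swing the lever fully shut. Finish still gripping the shut lever with the carriage at the tape, so that I can put the safety pin in; do not disturb the spray can, the orange gear or the cutters.

Things in the scene. Friction and masses are not known exactly. Their poses are not given: they have to be found in the camera images.
- stand: Fixed drying stand. Origin: column axis, underside of the foot plate (150 x 210 x 14 mm). Vertical aluminium column 28 mm in diameter, top at z = 345 mm. Its x axis points away from the robot's side; its boom points along its +y.
- carriage (a joint): Slide of the black carriage (46 x 50 x 56 mm block, about 0.5 kg with all it carries) up the column, in m: 0 = down on the dark steel stop collar (block underside 103 mm, top edge 159 mm above the stand's origin), 0.165 = highest. With the lever open it slides down by its own weight when let go; lifting takes about 7 N.
- carriage_top (a point): Centre of the top edge (top face of the black block) of the carriage, on the column axis; the thin steel bush above it does not count.
- height_tape: Red tape 7 mm high round the column, fixed; origin on the column axis at the tape's LOWER edge. The carriage's top edge must come to this height. Its height differs from start to start; the carriage slides over it freely.
- cam_lever (a joint): Orange cam lever on the carriage, turning about a vertical pin, rad: 0 = fully open (points along the stand's -x), 1.31 = shut at its stop (mostly along -y). Shutting turns it counter-clockwise from above. Stays put; takes 1 N at the handle, up to 7 N over the last 0.6 rad, where its eccentric clamps the column. It cannot move up or down on the carriage: lifting it lifts the carriage.
- lever_pivot (a point): Axis of the cam lever's pin, at mid-height of the lever, the boom and the carriage: 28 mm in front of the column axis.
- lever_handle: Orange handle of the cam lever with black ribs: upright paddle 58 mm long, 13 mm thick, 26 mm high. Origin: its centre, 92 mm from the pin (on the pin's -x side in the lever's frame). Its x axis lies along the lever and points to the pin, y across the thickness (the grasp direction), z up. Free from above.
- boom_mark (a point): Centre of the red band (12 mm wide) on the boom, on the boom's axis. The boom is a level steel rod, 12 mm in diameter, along the stand's +y at mid-height of the carriage (28 mm below carriage_top), free from 36 to 206 mm from the column axis, with an 18 mm black ball at its end; the band is at 150 mm. It rises with the carriage.
- hanger: Loose hook with the print under it, 0.08 kg, 148 mm tall, standing on the tray. Origin: centre of the print's underside. Steel hook 16 mm wide (along y), inverted-V roof, 20 mm clear inside; stem on its -x side, lip at x = +12 mm ending 64 mm above the origin. It goes over the boom from the robot's side, y along the boom, lip above the boom and then beyond it, and is lowered.
- hanger_grip (a point): Point on the blue plastic grip on top of the hook where it is best held: 131 mm above the hanger's origin. Grip: 11 mm thick (hanger's x, the grasp direction), 26 mm wide (y), from 106 to 148 mm above the origin.
- hook_seat (a point): Point inside the hook, 89 mm above the hanger's origin, where the boom's axis lies when the hook rests on the boom.
- print: The wet grey print: impeller 54 mm in diameter, 48 mm high, fixed under the hook. Origin: centre of its underside. Fingers and arm must not touch it.
- tray: Low white tray 206 x 136 x 11 mm, fixed, floor 3 mm thick. Origin: centre of its underside.
- primer_can: Loose spray can, 65 mm in diameter, 200 mm tall, behind the tray. Origin: centre of its underside. Leave alone.
- gear: Loose orange printed gear, 41 mm in diameter, 14 mm high, lying flat. Leave alone.
- cutters: Loose red and black flush cutters, 96 x 61 x 12 mm, lying flat. Leave alone.
There are look-alikes about, which are no part of the job. Leave any purple look-alike of the hanger alone.

How it is judged (in metres and radians):
On the way, in this order (a step that is already met when the one before it is completed fails the run):
1. the hook hangs on the boom at the red band, let go, with the cam lever open (y of hook_seat in the frame of boom_mark between -0.009 and 0.009 m and x of hook_seat in the frame of boom_mark between -0.009 and 0.009 m and z of hook_seat in the frame of boom_mark between -0.006 and 0.008 m and angle between hanger's own z axis and vertical below 0.3 rad and contact force between hanger and stand above 0.2 N and contact force between hanger and the arm below 0.1 N and contact force between hanger and the fingers below 0.1 N and value of joint cam_lever below 0.7 rad), for 0.3 s.
2. the carriage is held by the lever with its top edge at the tape, the lever still open (z of carriage_top in the frame of height_tape between -0.006 and 0.006 m and contact force between the fingers and lever_handle above 2 N and value of joint cam_lever below 0.7 rad), for 0.2 s.
At the end, for the whole second after the job is handed in: The lever is shut (beyond 1.22 of 1.31 rad) and gripped by the fingers (more than 2 N); the carriage's top edge is within 6 mm of the tape's lower edge and still; the hook hangs on the boom with its middle within 9 mm of the middle of the red band, untouched by the robot (value of joint cam_lever above 1.22 rad and z of carriage_top in the frame of height_tape between -0.006 and 0.006 m and contact force between the fingers and lever_handle above 2 N and y of hook_seat in the frame of boom_mark between -0.009 and 0.009 m and x of hook_seat in the frame of boom_mark between -0.009 and 0.009 m and z of hook_seat in the frame of boom_mark between -0.006 and 0.008 m and angle between hanger's own z axis and vertical below 0.3 rad and contact force between hanger and stand above 0.2 N and contact force between hanger and the arm below 0.1 N and contact force between hanger and the fingers below 0.1 N and velocity of joint carriage between -0.01 and 0.01 m/s); the arm keeps its last pose, push and grip.
It fails at once if the robot touches the wet print (contact force between print and the fingers above 0.5 N or contact force between print and the arm above 0.5 N).
It fails at once if the lever is swung shut (beyond 0.9 rad) while the carriage is more than 12 mm from the tape (value of joint cam_lever above 0.9 rad and not (z of carriage_top in the frame of height_tape between -0.012 and 0.012 m)).
It fails at once if a bystander is shoved by more than 20 mm (distance of any of primer_can, gear, cutters from where it was at the start of the episode above 0.02 m).
It also fails if it takes over 54 s, if anything falls off the work surface, if the arm or the gripper's body presses on something with over 40 N, if the wrist force passes 120 N, or if a joint passes its speed limit or range.

## Robot

A 6-joint arm with a two-finger parallel gripper is mounted at the origin on a cart in front of the work surface, level with it; the furniture and walls round the work are solid. World frame = base frame: x ahead of the robot, y to its left, z up, the work surface at z = 0. Lengths are in mm, angles in rad, forces in N, time in s.
With the tool pointing down it reaches from about 350 to 775 mm from the base axis. Payload 7.3 kg.
Tool frame: the origin (TCP) lies between the finger pads; the fingertips stand bot.tips_ahead ahead of it and the grasp point (between the pads) lies 6 mm ahead of it (bot.tips_ahead is the distance from the TCP to the fingertips, in mm); z points along the fingers, y is the line along which they close (so a half turn about z gives the same grasp; the last joint's range is limited). The gripper opens to 92 mm and grips with 3 to 60 N. Pads are 19 mm wide; open, the fingers measure 130 mm over their backs; the gripper's body (75 mm by 190 mm) begins 47 mm behind the grasp point.
Start: joints at [1.19, 0.342, 1.524, -0, 1.275, -0.146], TCP at [122.123, 510.616, 251.741] pointing down, gripper open.
Joint ranges: [-2.53, 2.53], [-0.77, 2.02], [0.04, 2.7], [-1, 4.14], [0.28, 2.66], [-3.11, 3.11]. Speed limits (rad/s): [2.57, 2.57, 3.14, 3.14, 3.14, 3.14].

## Interface

Orientations are given as [roll, pitch, yaw] about the fixed x, y, z axes, in that order (R = Rz(yaw) Ry(pitch) Rx(roll)).
In Python, from plant import bot gives the robot as it stands. The module is installed in compiled form; this text tells all that it offers.
- The arm moves only by the tool step_arm, never from a script. Its argument "targets" is one flat list of numbers, 7 for each row, row after row: the opening, from 0 (shut) to 1 (fully open), then the shift along the tool's x, y, z each as a share of 100 mm, from -1 to 1, then the turn, a rotation vector about the tool's x, y, z each as a share of pi/4 rad, from -1 to 1. A call has 1 to 20 rows; each row is the pose to reach, as a shift and turn from the pose commanded when the call began, along the tool's axes at that moment; what a row does not reach only later rows make up. A row lasts 1/8 s, in which the tool goes at most 62.5 mm and 10.7 degrees, less where a joint would pass 70% of its speed; a pose out of reach is approached as far as the arm can. A call with a number of a shift or a turn outside -1 to 1 is refused whole. A call with a gripper value outside its range is refused whole. The fingers move at their own pace and stop on an object; the grip force is fixed at half the most. Time passes only in rows, so rows that repeat a pose let the fingers close. It gives the time, the measured TCP pose, the force, the opening and the grip force at its end, in the units of the state.
- bot.get_obs(): the state, without advancing time (a new reading comes with each control period).
- bot.capture(name): name is "scene" or "top" or "wrist"; returns (picture, depth): 400x640x3 uint8, blue, green, red; 400x640 float32, mm along the optical axis (not along the pixel's ray), 0 where there is no reading.
- bot.camera_info(name): a dict with "fx", "fy", "cx", "cy" (pixels), "camera_from_world" (4x4, takes a point from world to camera coordinates); the wrist camera has in their place "hand_eye" (4x4, takes a point from camera to tool coordinates, whose origin is the TCP and whose axes are the flange's). Camera axes: x right, y down, z forward; pixel columns grow to the right and rows downward; lengths in mm; the calibration is good to about 2 mm. A picture is of the moment at which its call begins: read the wrist's pose just before it. camera_info takes no time and is no camera call.
- bot.close_job(): hands the job in; it is judged then, once.
The state is a dict: "time": time; "joint_positions": joint angles; "dq": joint speeds; "tau": joint torques, N m; "tool_pos": TCP position; "tcp_rot": TCP orientation; "contact_force": force on the tool from outside, world axes, zero at the start; "moment": the same for the moment, N m; "grip_width": finger opening in mm; "finger_force": force on a finger pad.
Only numpy, scipy, OpenCV 4.12 (cv2) and the standard library are available. Lean on these libraries where they do the work, as an engineer would, in place of code of your own. Each camera call takes 0.05 s, during which the arm holds its last target. There are 200 camera calls.

## Working session

There is one attempt and no reset: what is moved stays moved. The work goes in short steps, Python scripts to look and compute and a tool call to move; the robot and the scene stay as the last step left them, time stands still between calls to the robot, and variables do not carry over. Pictures are saved under pics/ and viewed, at most 10 in all, crops included, and the job is handed in when it is done.

Besides the shell and the picture viewer there is one more tool, called as name(argument=value, ...) on one line, values as JSON. step_arm: Moves the arm, as the interface text tells. Shift numbers are shares of 100 mm and turn numbers shares of pi/4 rad, none past 1 either way. Its arguments: {"type":"object","properties":{"targets":{"type":"array"}},"required":["targets"]}

```bash
mkdir -p pics; cat > h.py <<'E'
import numpy as np, cv2
from plant import bot
from scipy.spatial.transform import Rotation as R
def cap(n,f=None):
    o=bot.get_obs(); im,d=bot.capture(n); i=bot.camera_info(n)
    if 'hand_eye' in i:
        T=np.eye(4);T[:3,:3]=R.from_euler('xyz',o['tcp_rot']).as_matrix();T[:3,3]=o['tool_pos'];W=T@np.array(i['hand_eye'])
    else: W=np.linalg.inv(np.array(i['camera_from_world']))
    if f: cv2.imwrite('pics/'+f,im); np.savez('pics/'+f[:-4],im=im,d=d,W=W,K=[i['fx'],i['fy'],i['cx'],i['cy']])
    return im,d,W,[i['fx'],i['fy'],i['cx'],i['cy']]
def ray(W,K,u,v):
    return W[:3,:3]@np.array([(u-K[2])/K[0],(v-K[3])/K[1],1.]),W[:3,3]
def onz(W,K,u,v,z):
    r,c=ray(W,K,u,v); return c+r*(z-c[2])/r[2]
def dep(d,W,K,u,v):
    r,c=ray(W,K,u,v); return c+r*d[int(v),int(u)]
def cloud(d,W,K):
    v,u=np.indices(d.shape); p=np.stack([(u-K[2])/K[0]*d,(v-K[3])/K[1]*d,d],-1)
    return p@W[:3,:3].T+W[:3,3]
def load(f):
    z=np.load('pics/'+f+'.npz'); return z['im'],z['d'],z['W'],z['K']
E
python3 - <<'E'
from h import *
print(bot.get_obs(),bot.tips_ahead)
for n in('scene','top','wrist'):
    im,d,W,K=cap(n,n+'0.png'); print(n,W.round(2),K)
a=[cv2.imread(f'pics/{n}0.png') for n in('scene','top')]
E
```

```text
{'time': 0.0, 'joint_positions': array([ 1.18997490e+00,  3.42699163e-01,  1.52504617e+00, -6.51058373e-06,
        1.27540141e+00, -1.46009250e-01]), 'dq': array([ 5.26198475e-05, -1.28579265e-03, -7.01731680e-04, -4.66405437e-04,
       -2.28036175e-05, -3.42934518e-04]), 'tau': array([ 1.42017914e-03, -4.31245959e+01, -2.44210839e+01,  7.17996550e-02,
        5.60716668e-02, -1.13749738e-04]), 'tool_pos': array([121.9872803 , 510.23628268, 251.04699443]), 'tcp_rot': array([-3.14005420e+00, -2.19945553e-04,  2.90678221e+00]), 'contact_force': array([-0.16302511, -0.86103076,  0.61545044]), 'moment': array([ 0.03257789, -0.02970075,  0.01781655]), 'finger_force': 0.0, 'grip_width': 91.70589791146037} 25.0
scene [[ 7.8000e-01 -2.6000e-01  5.7000e-01 -2.5446e+02]
 [-6.2000e-01 -2.9000e-01  7.3000e-01 -9.7613e+02]
 [-3.0000e-02 -9.2000e-01 -3.9000e-01  7.0970e+02]
 [ 0.0000e+00  0.0000e+00  0.0000e+00  1.0000e+00]] [430.5793596488913, 430.5793596488913, 320.24939252664944, 199.86404342854004]
top [[ 0.00000e+00 -1.00000e+00  8.00000e-02  4.24100e+02]
 [-1.00000e+00 -0.00000e+00  0.00000e+00 -9.17000e+00]
 [-0.00000e+00 -8.00000e-02 -1.00000e+00  1.49186e+03]
 [ 0.00000e+00  0.00000e+00  0.00000e+00  1.00000e+00]] [401.08515482462127, 401.08515482462127, 322.9669632181221, 201.34086193612987]
wrist [[ 2.3000e-01  9.4000e-01  2.6000e-01  5.1100e+01]
 [ 9.7000e-01 -2.2000e-01 -6.0000e-02  5.2806e+02]
 [-0.0000e+00  2.6000e-01 -9.6000e-01  3.8303e+02]
 [ 0.0000e+00  0.0000e+00  0.0000e+00  1.0000e+00]] [328.8932910268708, 328.8932910268708, 324.3908840093782, 203.77557790003712]
```

View pics/scene0.png

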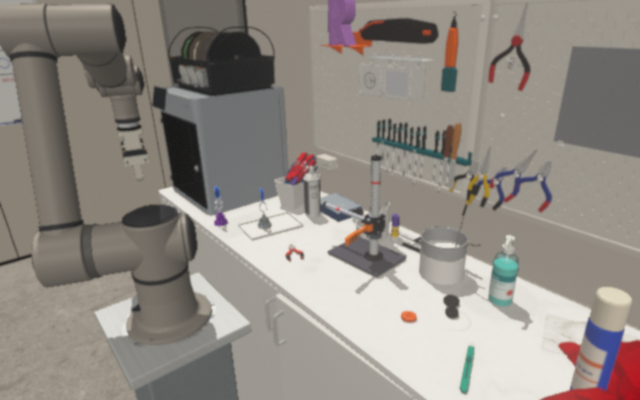

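View pics/top0.png

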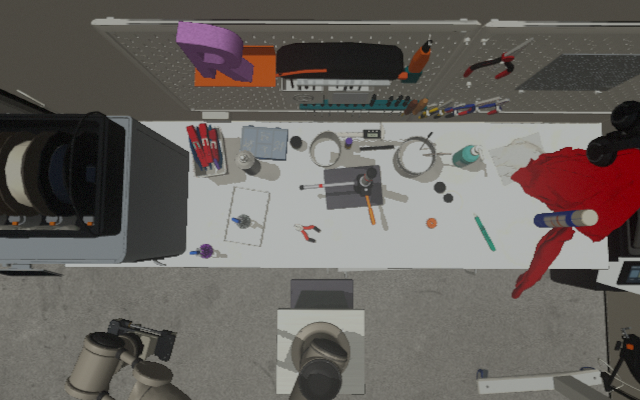

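Candidates for the hanger: the grey print with blue grip on the tray at top-view (241,220), and the purple one at (205,251), which is a look-alike. The boom runs left from the column at (365,182) to (303,187). The orange lever is at (369,208). Next is a close crop.

```bash
python3 - <<'E'
from h import *
t=load('top0')[0]; w=load('wrist0')[0]; s=load('scene0')[0]
a=cv2.resize(t[130:265,185:385],(800,540),interpolation=cv2.INTER_CUBIC)
cv2.imwrite('pics/c1.png',a)
b=np.vstack([cv2.resize(w,(480,300)),cv2.resize(s[150:275,200:400],(480,300),interpolation=cv2.INTER_CUBIC)])
cv2.imwrite('pics/c2.png',b)
E
```

```text
(no output)
```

View pics/c1.png

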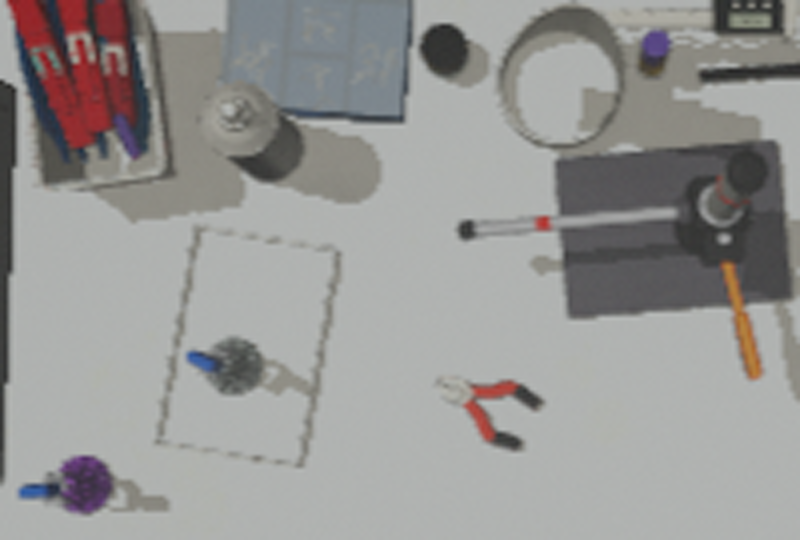

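View pics/c2.png

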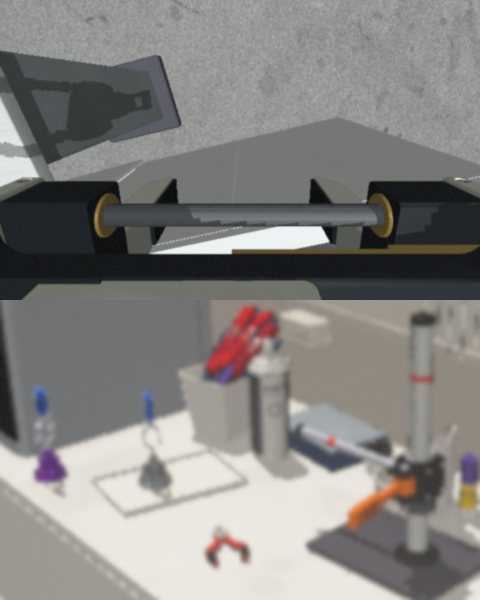

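Crop c1 confirms the choice: the wet grey impeller with blue grip is inside the tray at crop (225,362), and the purple one is at (75,485). The band is at crop (543,224) and the tape shows in the scene view. Measuring now.

```bash
python3 - <<'E'
from h import *
im,d,W,K=load('top0'); P=cloud(d,W,K); h=cv2.cvtColor(im,cv2.COLOR_BGR2HSV)
s_im,s_d,s_W,s_K=load('scene0'); sP=cloud(s_d,s_W,s_K); sh=cv2.cvtColor(s_im,cv2.COLOR_BGR2HSV)
def m(h,lo,hi,box):
    a=cv2.inRange(h,lo,hi)>0; b=np.zeros_like(a); x0,y0,x1,y1=box; b[y0:y1,x0:x1]=1; return a&b
def rep(n,P,mm):
    v,u=np.nonzero(mm); q=P[mm]; print(n,len(u),'px',u.mean().round(2),v.mean().round(2),'med',np.median(q,0).round(1),'min',q.min(0).round(0),'max',q.max(0).round(0)); return q
blue=rep('grip',P,m(h,(100,120,60),(125,255,255),(228,212,245,226)))
rep('band',P,m(h,(0,120,80),(8,255,255),(315,180,326,192)))
lev=rep('lever',P,m(h,(8,130,80),(22,255,255),(360,190,380,230)))
rep('sgrip',sP,m(sh,(100,120,60),(125,255,255),(255,180,272,205)))
rep('sband',sP,m(sh,(0,120,80),(8,255,255),(325,195,350,225)))
rep('stape',sP,m(sh,(0,100,60),(10,255,255),(365,175,388,195)))
sl=rep('slever',sP,m(sh,(5,130,80),(22,255,255),(340,215,380,250)))
mm=m(sh,(0,0,0),(180,255,255),(150,100,450,300))
# column: points z 200..345 near
q=P[150:215,300:400].reshape(-1,3)
for z0,z1 in((6,20),(60,100),(110,145),(145,165),(165,200),(335,350)):
    k=q[(q[:,2]>z0)&(q[:,2]<z1)]
    print(z0,len(k), k.mean(0).round(1) if len(k) else '', k.min(0).round(0) if len(k) else '',k.max(0).round(0) if len(k) else '')
g=np.uint8((P[...,2]>6)&(P[...,2]<22)); b=np.zeros_like(g); b[160:215,318:390]=g[160:215,318:390]
pl=P[b>0][:,:2].astype(np.float32); print('foot',cv2.minAreaRect(pl))
o=P[:,:,2]; 
rod=P[178:194,300:352].reshape(-1,3); rod=rod[(rod[:,2]>120)&(rod[:,2]<170)]; print('rod',len(rod),rod.mean(0)); 
l=cv2.fitLine(rod[:,:2].astype(np.float32),cv2.DIST_HUBER,0,.01,.01).ravel();print(l,rod[:,2])
print('lev z',np.sort(lev[:,2]).round(0)[::4]); l=cv2.fitLine(lev[:,:2].astype(np.float32),cv2.DIST_HUBER,0,.01,.01).ravel();print(l)
E
```

```text
grip 16 px 234.5 219.5 med [471.6 288.8 149.7] min [467. 280. 144.] max [477. 296. 155.]
band 8 px 320.12 185.12 med [590.5   3.3 137.4] min [587.  -0. 134.] max [595.   7. 140.]
lever 83 px 369.94 209.82 med [ 502.5 -168.1  141.4] min [ 462. -182.   -3.] max [ 562. -150.  149.]
sgrip 11 px 261.64 193.36 med [463.9 280.6 139.3] min [460. 274. 122.] max [466. 286. 153.]
sband 2 px 337.5 208.5 med [581.8   1.9 136.3] min [581.   0. 134.] max [583.   3. 138.]
stape 15 px 375.27 182.47 med [ 591.5 -155.2  267.6] min [ 587. -161.  265.] max [ 604. -146.  271.]
slever 181 px 358.66 232.76 med [ 512.6 -168.6  136.7] min [ 456. -184.  118.] max [ 579. -142.  147.]
6 1999 [610.4 -98.   12.8] [ 498. -290.    6.] [740.  80.  20.]
60 70 [ 695.6 -225.9   76.8] [ 659. -280.   60.] [725. -53. 100.]
110 310 [581.2 -70.8 134.7] [ 492. -270.  113.] [716.  72. 145.]
145 199 [ 583.5 -142.   154.8] [ 492. -172.  145.] [627.  67. 165.]
165 14 [ 594.4 -137.9  182.7] [ 588. -154.  166.] [ 605. -132.  197.]
335 88 [ 602.2 -145.1  344. ] [ 589. -161.  338.] [ 616. -131.  349.]
foot ((600.352294921875, -119.90
[... 2127 characters left out ...]
.06502563 142.14866312 137.01564014
 134.12518085 137.46408847 135.82386026 131.68263329 135.8627913
 132.6625993  141.36530245 137.37154518 136.37831683 134.47979428
 137.69470354 132.18409637 134.62012156 130.41823011 133.44053408
 130.85683175 139.709494   137.61648013 131.6230718  136.01268159
 131.38733874 136.12126791 140.17384478 138.38845048 137.57485448
 129.99751122 134.80937343 137.54295715 130.38460282 132.03450222
 133.80537481 137.54491345 136.01145818 131.09864602 139.43026723
 135.69553276 134.27526391]
lev z [ -3.  14. 133. 134. 136. 137. 137. 138. 139. 141. 141. 142. 142. 143.
 143. 144. 144. 146. 147. 147. 148.]
[ 9.7472346e-01  2.2341482e-01  5.0750537e+02 -1.6523482e+02]
```

```bash
cat >> h.py <<'E'
def go(pos,yaw,tilt=(0,0),o=None,p0=None,R0=None):
    """print chain of calls (tool-frame shift share, turn share) from current pose to tool-down pose with given yaw.
    tilt=(a,lever-frame) tilt about tool y by a first"""
    if p0 is None:
        o=bot.get_obs(); p0=np.array(o['tool_pos']); R0=R.from_euler('xyz',o['tcp_rot'])
    Rt=R.from_euler('xyz',[np.pi,0,yaw])*R.from_euler('y',tilt[0])
    pos=np.array(pos,float)
    for k in range(6):
        s=R0.inv().apply(pos-p0)/100; t=(R0.inv()*Rt).as_rotvec()/(np.pi/4)
        f=min(1,.98/max(1e-9,abs(s).max()),.98/max(1e-9,abs(t).max()))
        s2,t2=(s*f).round(3),(t*f).round(3)
        n=int(np.ceil(max(np.linalg.norm(s2)*100/62.5,np.linalg.norm(t2)*45/10.7)))
        print('rows>=',n,'shift',s2.tolist(),'turn',t2.tolist())
        if f==1: return
        p0=p0+R0.apply(s2*100); R0=R0*R.from_rotvec(t2*np.pi/4)
E
python3 - <<'E'
from h import *
im,d,W,K=load('top0'); P=cloud(d,W,K)
for v in(150,200,250): print(v,[ (P[v,u].round(0)).tolist() for u in (150,183,195)])
# tape from averaged scene
A=[];
for i in range(6): im,d,W,K=cap('scene'); A.append(im.astype(float))
a=np.mean(A,0); cv2.imwrite('pics/savg.png',a.astype(np.uint8)); np.savez('pics/savg',im=a,d=d,W=W,K=K)
ci=np.linalg.inv(W)
def pr(p): q=ci@np.append(p,1); return K[0]*q[0]/q[2]+K[2],K[1]*q[1]/q[2]+K[3]
c=np.array([602,-146.]); vd=np.array([-254,-976])-c; vd/=np.linalg.norm(vd); f=c+14*vd
for z in (345,272,265,260,159,131,103): print(z,np.round(pr([*f,z]),2), np.round(pr([*c,z]),2))
for v in range(150,230): print(v,a[v,374:379].mean(0).round(0), end=' ' if v%3 else '\n')
go((468,255,260),1.571)
E
```

```text
150 [[666.0, 497.0, 342.0], [723.0, 497.0, 72.0], [707.0, 428.0, 149.0]]
200 [[522.0, 500.0, 321.0], [544.0, 497.0, 55.0], [549.0, 471.0, 1.0]]
250 [[376.0, 499.0, 310.0], [365.0, 501.0, 27.0], [368.0, 435.0, 96.0]]
345 [375.92 156.99] [375.96 155.53]
272 [375.3 181.2] [375.34 179.53]
265 [375.24 183.47] [375.28 181.78]
260 [375.2  185.08] [375.24 183.38]
159 [374.39 216.59] [374.44 214.63]
131 [374.17 224.99] [374.22 222.96]
103 [373.96 233.25] [374.01 231.16]
150 [145. 154. 157.]
151 [145. 154. 157.] 152 [144. 152. 156.] 153 [138. 146. 149.]
154 [120. 127. 130.] 155 [ 92.  97. 100.] 156 [70. 73. 74.]
157 [61. 62. 64.] 158 [57. 58. 60.] 159 [59. 61. 62.]
160 [84. 86. 87.] 161 [117. 121. 122.] 162 [136. 141. 142.]
163 [141. 146. 147.] 164 [142. 147. 148.] 165 [143. 148. 149.]
166 [142. 148. 148.] 167 [143. 148. 149.] 168 [143. 148. 149.]
169 [143. 148. 149.] 170 [143. 148. 149.] 171 [143. 148. 149.]
172 [143. 148. 149.] 173 [143. 148. 149.] 174 [143. 148. 149.]
175 [143. 147. 149.] 176 [142. 147. 148.] 177 [142. 147. 148.]
178 [142. 147. 149.] 179 [141. 146. 149.] 180 [136. 141. 150.
[... 606 characters left out ...]
46.] 210 [141. 146. 147.]
211 [141. 146. 148.] 212 [142. 147. 148.] 213 [142. 146. 148.]
214 [141. 144. 146.] 215 [137. 139. 140.] 216 [125. 125. 127.]
217 [100.  99. 101.] 218 [72. 72. 74.] 219 [60. 61. 63.]
220 [62. 63. 65.] 221 [65. 66. 68.] 222 [62. 63. 65.]
223 [57. 59. 62.] 224 [55. 57. 60.] 225 [55. 57. 61.]
226 [56. 57. 61.] 227 [55. 57. 61.] 228 [55. 57. 61.]
229 [56. 58. 61.] rows>= 2 shift [-0.98, -0.416, -0.021] turn [-0.0, 0.0, 0.421]
rows>= 2 shift [-0.98, -0.07, -0.019] turn [-0.0, 0.0, 0.389]
rows>= 2 shift [-0.98, 0.234, -0.019] turn [-0.0, 0.0, 0.398]
rows>= 2 shift [-0.98, 0.598, -0.022] turn [-0.0, 0.0, 0.454]
rows>= 1 shift [-0.061, 0.077, -0.002] turn [-0.0, 0.0, 0.039]
```

```bash
python3 - <<'E'
from h import *
go((200,320,258),2.2)
print()
go((468,255,260),1.571,p0=np.array([200,320,258.]),R0=R.from_euler('xyz',[np.pi,0,2.2]))
E
```

```text
rows>= 3 shift [-0.704, -0.98, -0.037] turn [-0.0, 0.0, 0.527]
rows>= 2 shift [-0.733, -0.434, -0.026] turn [-0.0, 0.0, 0.373]

rows>= 3 shift [-0.98, 0.832, -0.009] turn [0.0, -0.0, 0.373]
rows>= 2 shift [-0.634, 0.98, -0.009] turn [-0.0, -0.0, 0.339]
rows>= 1 shift [-0.093, 0.291, -0.002] turn [-0.0, -0.0, 0.089]
```

step_arm(targets=[1,-0.7,-0.98,-0.04,0,0,0.53,1,-0.7,-0.98,-0.04,0,0,0.53,1,-0.7,-0.98,-0.04,0,0,0.53])

```text
time: 0.82
tool_pos: [168.1, 396.3, 256.0]
tcp_rot: [-3.141, 0.001, 2.484]
contact_force: [0.1, 0.4, 0.4]
grip_width: 91.9
finger_force: 0.0
```

step_arm(targets=[1,-0.73,-0.43,-0.02,0,0,0.37,1,-0.73,-0.43,-0.02,0,0,0.37])

```text
time: 1.08
tool_pos: [199.6, 318.6, 257.8]
tcp_rot: [-3.142, 0.0, 2.195]
contact_force: [0.2, 0.2, -0.3]
grip_width: 91.6
finger_force: 0.0
```

step_arm(targets=[1,-0.98,0.83,0,0,0,0.37,1,-0.98,0.83,0,0,0,0.37,1,-0.98,0.83,0,0,0,0.37])

```text
time: 1.45
tool_pos: [327.5, 289.0, 257.6]
tcp_rot: [3.14, 0.0, 1.904]
contact_force: [-0.5, -0.4, -0.8]
grip_width: 91.8
finger_force: 0.0
```

step_arm(targets=[1,-0.65,1,0,0,0,0.36,1,-0.65,1,0,0,0,0.36,1,-0.65,1,0,0,0,0.36])

```text
time: 1.82
tool_pos: [442.2, 261.4, 257.0]
tcp_rot: [-3.141, 0.0, 1.624]
contact_force: [-0.0, -0.0, -0.6]
grip_width: 92.0
finger_force: 0.0
```

step_arm(targets=[1,-0.09,0.29,0,0,0,0.08,1,-0.09,0.29,0,0,0,0.08,1,-0.09,0.29,0,0,0,0.08])

```text
time: 2.2
tool_pos: [468.0, 255.3, 257.7]
tcp_rot: [-3.14, -0.0, 1.566]
contact_force: [-0.3, 0.2, 0.6]
grip_width: 91.9
finger_force: 0.0
```

```bash
python3 - <<'E'
from h import *
o=bot.get_obs(); print(o['time'],o['tool_pos'],o['tcp_rot'],o['joint_positions'])
cap('wrist','w1.png')
E
```

```text
2.2 [467.98460306 255.32646353 257.69365626] [-3.14044437e+00 -1.11771818e-04  1.56597824e+00] [3.55359682e-01 3.52768918e-01 1.49110473e+00 5.28746219e-04
 1.29875425e+00 3.60035368e-01]
```

View pics/w1.png

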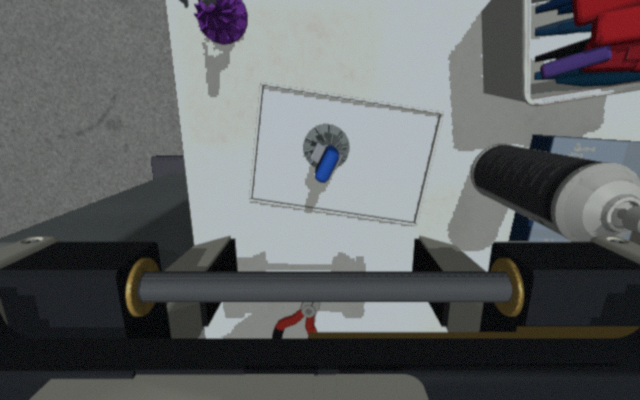

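Wrist view: grey print at (326,147) with the blue grip at about (327,165) inside the tray; the purple one is outside at (222,18), and the can is at the right. Next I measure the grip pose and check which side the lip is on.

```bash
python3 - <<'E'
from h import *
im,d,W,K=load('w1'); P=cloud(d,W,K); h=cv2.cvtColor(im,cv2.COLOR_BGR2HSV)
m=cv2.inRange(h,(100,130,50),(125,255,255)); m[:120]=0;m[210:]=0;m[:,:290]=0;m[:,370:]=0
q=P[m>0]; q=q[(q[:,2]>100)&(q[:,2]<165)]
print(len(q),q.min(0),q.max(0),np.percentile(q[:,2],[5,50,95]))
t=q[q[:,2]>np.percentile(q[:,2],95)-6]; print(len(t),t.mean(0).round(1))
r=cv2.minAreaRect(t[:,:2].astype(np.float32)); print('toprect',r)
# silhouettes of top face pixels on plane z=151
v,u=np.nonzero(m); z=np.array([onz(W,K,a,b,151)[:2] for a,b in zip(u,v)]).astype(np.float32)
print('mask rect on z151',cv2.minAreaRect(z))
# tray rect
hook=P[120:210,290:370].reshape(-1,3); 
for a,b in((55,62),(62,75),(75,95),(95,107),(107,125),(125,140),(140,158)):
    k=hook[(hook[:,2]>a)&(hook[:,2]<b)]; print(a,b,len(k),k.mean(0).round(1) if len(k) else '',k.min(0).round(0) if len(k) else '',k.max(0).round(0) if len(k) else '')
pr=hook[(hook[:,2]>44)&(hook[:,2]<56)]; print('print',cv2.minEnclosingCircle(pr[:,:2].astype(np.float32)))
s=cv2.imread('pics/savg.png'); 
b=np.hstack([cv2.resize(im[120:210,280:370],(400,400),interpolation=cv2.INTER_CUBIC),cv2.resize(s[180:240,235:295],(400,400),interpolation=cv2.INTER_CUBIC)])
cv2.imwrite('pics/c3.png',b)
E
```

```text
498 [459.87631927 279.0664485  121.74259321] [476.32056595 302.79960507 151.37526232] [138.61762794 148.97725893 150.5392198 ]
456 [467.8 291.2 148.9]
toprect ((467.7454528808594, 290.6387023925781), (25.025808334350586, 10.588774681091309), 63.50233840942383)
mask rect on z151 ((467.9438781738281, 292.1603698730469), (26.82402992248535, 10.916430473327637), 64.38518524169922)
55 62 0   
62 75 22 [470.5 291.3  70.5] [453. 277.  67.] [484. 303.  74.]
75 95 148 [465.  292.7  91.7] [453. 279.  77.] [482. 303.  95.]
95 107 75 [461.9 293.5  96.9] [457. 286.  95.] [467. 300. 100.]
107 125 28 [468.2 298.2 118.7] [458. 284. 111.] [476. 303. 125.]
125 140 58 [466.7 296.8 133.6] [459. 285. 125.] [477. 303. 140.]
140 158 497 [467.8 290.8 148.7] [459. 278. 142.] [476. 303. 151.]
print ((468.2906188964844, 297.1949462890625), 3.6280455589294434)
```

View pics/c3.png

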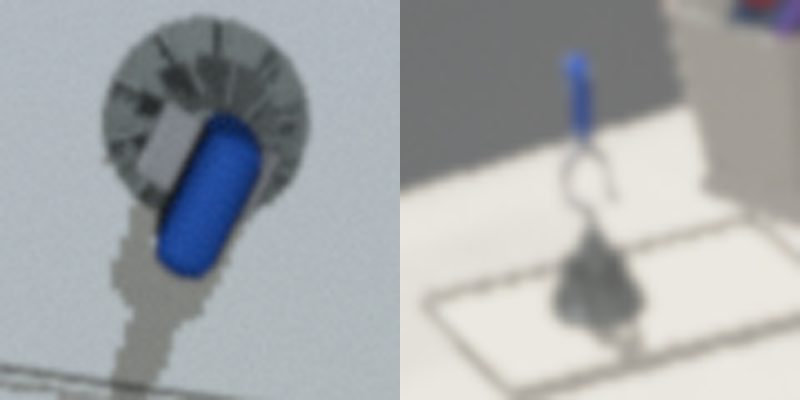

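Stem is on the left and lip on the right in the scene crop, so hanger x = (0.89,-0.45), yaw -0.46. The grip centre is (467.8, 291), and its top at z≈150 matches the 151 expected.

```bash
python3 - <<'E'
from h import *
go((467.8,291,250),1.107); print()
go((467.8,291,140),1.107,p0=np.array([467.8,291,250]),R0=R.from_euler('xyz',[np.pi,0,1.107]))
E
```

```text
rows>= 3 shift [0.357, -0.004, 0.078] turn [-0.001, 0.0, 0.584]

rows>= 2 shift [0.0, -0.0, 0.98] turn [0.0, 0.0, 0.0]
rows>= 1 shift [0.0, -0.0, 0.12] turn [0.0, 0.0, 0.0]
```

step_arm(targets=[1,0.357,0,0.08,0,0,0.584,1,0.357,0,0.08,0,0,0.584,1,0.357,0,0.08,0,0,0.584,1,0.357,0,0.08,0,0,0.584])

```text
time: 2.75
tool_pos: [468.8, 290.9, 249.9]
tcp_rot: [-3.141, -0.0, 1.108]
contact_force: [0.2, 0.8, -0.0]
grip_width: 91.7
finger_force: 0.0
```

step_arm(targets=[1,0,0,0.5,0,0,0,1,0,0,0.8,0,0,0,1,0,0,0.8,0,0,0])

```text
time: 3.12
tool_pos: [468.1, 290.0, 168.0]
tcp_rot: [-3.138, 0.004, 1.107]
contact_force: [0.7, -0.6, 0.6]
grip_width: 91.8
finger_force: 0.0
```

```bash
python3 - <<'E'
from h import *
go((467.8,291,140),1.107)
im,d,W,K=cap('wrist','w2.png'); P=cloud(d,W,K); h=cv2.cvtColor(im,cv2.COLOR_BGR2HSV)
m=cv2.inRange(h,(100,130,50),(125,255,255)); q=P[m>0]; q=q[(q[:,2]>142)&(q[:,2]<158)]; q=q[np.hypot(q[:,0]-468,q[:,1]-291)<30]
print(len(q),cv2.minAreaRect(q[:,:2].astype(np.float32)),np.median(q[:,2]))
E
```

```text
rows>= 1 shift [0.009, -0.006, 0.28] turn [-0.004, 0.005, 0.0]
726 ((469.59210205078125, 293.61663818359375), (18.776948928833008, 10.0969877243042), 63.81873321533203) 148.98288298341004
```

step_arm(targets=[1,0,0,0.29,0,0,0,1,0,0,0.29,0,0,0,0,0,0,0.29,0,0,0,0,0,0,0.29,0,0,0,0,0,0,0.29,0,0,0,0,0,0,0.29,0,0,0,0,0,0,0.29,0,0,0,0,0,0,0.29,0,0,0])

```text
time: 4.18
tool_pos: [469.8, 290.4, 140.7]
tcp_rot: [-3.141, 0.0, 1.105]
contact_force: [-0.5, -0.4, -0.2]
grip_width: 36.6
finger_force: 0.0
```

```bash
python3 - <<'E'
from h import *
o=bot.get_obs(); p=o['tool_pos']; r=R.from_euler('xyz',o['tcp_rot']); print(p,o['tcp_rot'],o['grip_width'],o['finger_force'])
q=p.copy(); q[2]+=75; go((527.5,-2,p[2]+74),1.664,p0=q,R0=r)
E
```

```text
[469.79004428 290.39716298 140.69271526] [-3.14147696e+00  2.09465289e-05  1.10507917e+00] 36.61428747538171 0.0
rows>= 2 shift [-0.98, 0.761, 0.004] turn [-0.0, -0.0, -0.296]
rows>= 2 shift [-0.98, 0.447, 0.004] turn [-0.0, -0.0, -0.257]
rows>= 2 shift [-0.645, 0.149, 0.002] turn [-0.0, -0.0, -0.159]
```

Fingers are still closing, at about 75 mm/s.

step_arm(targets=[0,0,0,0,0,0,0,0,0,0,0,0,0,0,0,0,0,0,0,0,0,0,0,0,0,0,0,0,0,0,0,0,0,0,0])

```text
time: 4.8
tool_pos: [469.7, 290.4, 140.6]
tcp_rot: [-3.141, 0.0, 1.105]
contact_force: [-0.4, -0.3, -0.4]
grip_width: 10.9
finger_force: 30.0
```

step_arm(targets=[0,0,0,-0.4,0,0,0,0,0,0,-0.75,0,0,0,0,0,0,-0.75,0,0,0])

```text
time: 5.18
tool_pos: [471.1, 291.0, 218.5]
tcp_rot: [3.138, -0.005, 1.105]
contact_force: [-0.3, -0.5, -2.0]
grip_width: 10.5
finger_force: 30.0
```

step_arm(targets=[0,-0.49,0.38,0,0,0,-0.15,0,-0.98,0.76,0,0,0,-0.3,0,-0.98,0.76,0,0,0,-0.3])

```text
time: 5.55
tool_pos: [493.9, 165.1, 214.6]
tcp_rot: [-3.14, 0.002, 1.336]
contact_force: [-0.6, 0.2, -1.2]
grip_width: 10.8
finger_force: 30.0
```

step_arm(targets=[0,-0.49,0.22,0,0,0,-0.13,0,-0.98,0.45,0,0,0,-0.26,0,-0.98,0.45,0,0,0,-0.26])

```text
time: 5.92
tool_pos: [515.4, 60.8, 214.7]
tcp_rot: [-3.14, 0.0, 1.541]
contact_force: [-0.0, 0.6, -0.2]
grip_width: 10.8
finger_force: 30.0
```

step_arm(targets=[0,-0.3,0.07,0,0,0,-0.08,0,-0.64,0.15,0,0,0,-0.15,0,-0.64,0.15,0,0,0,-0.15,0,-0.64,0.15,0,0,0,-0.15])

```text
time: 6.42
tool_pos: [528.1, 0.2, 215.1]
tcp_rot: [-3.14, -0.001, 1.662]
contact_force: [0.3, -0.5, -1.3]
grip_width: 10.6
finger_force: 30.0
```

```bash
python3 - <<'E'
from h import *
o=bot.get_obs(); print(o['tool_pos'],o['tcp_rot'],o['joint_positions'].round(2),o['time'])
w=cap('wrist','w3.png')[0]; s=cap('scene','s3.png')[0]; t=cap('top','t3.png')[0]
b=np.vstack([cv2.resize(w,(480,300)),cv2.resize(s[160:260,270:430],(480,300),interpolation=cv2.INTER_CUBIC)])
cv2.imwrite('pics/c4.png',b)
im,d,W,K=load('w3');P=cloud(d,W,K);h=cv2.cvtColor(im,cv2.COLOR_BGR2HSV)
m=(cv2.inRange(h,(0,120,60),(8,255,255))|cv2.inRange(h,(172,120,60),(180,255,255)))>0
m&=(P[...,2]>115)&(P[...,2]<150); q=P[m]; v,u=np.nonzero(m); print(len(q),q.mean(0) if len(q) else 0,u.mean(),v.mean(),q.min(0),q.max(0))
E
```

```text
[5.28115882e+02 2.01452095e-01 2.15145132e+02] [-3.14048826e+00 -1.08556766e-03  1.66211491e+00] [-0.15  0.38  1.57  0.    1.19 -0.24] 6.425
306 [585.53129598   3.05611893 134.67833475] 411.09150326797385 227.4281045751634 [580.01192037  -3.03992243 128.95817465] [592.94165224   9.28450735 137.35489112]
```

View pics/c4.png

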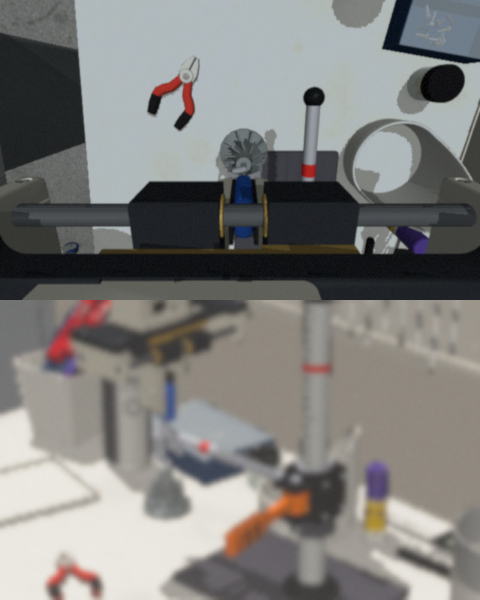

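The hook is held upright by its blue grip left of the boom. The band shows in the wrist view at (411,227) full size and is fully visible. Next I fit the boom axis.

```bash
python3 - <<'E'
from h import *
im,d,W,K=load('w3');P=cloud(d,W,K); Q=P[120:235,395:435].reshape(-1,3)
Q=Q[(Q[:,2]>118)&(Q[:,2]<145)]; Q=Q[Q[:,1]<45]
l=cv2.fitLine(Q[:,:2].astype(np.float32),cv2.DIST_HUBER,0,.01,.01).ravel(); print(len(Q),l, 'x at y3.3',l[2]+(3.3-l[3])*l[0]/l[1])
for y in(-5,3,15,30):
    k=Q[abs(Q[:,1]-y)<3]; print(y,len(k),np.percentile(k[:,0],[2,50,98]).round(1),np.percentile(k[:,2],[50,98]).round(1))
im,d,W,K=load('t3');P=cloud(d,W,K)
g=cv2.cvtColor(im,cv2.COLOR_BGR2HSV)
# circle fit column top
c=P[140:200,340:390].reshape(-1,3); c=c[c[:,2]>338]; print(cv2.minEnclosingCircle(c[:,:2].astype(np.float32)))
E
```

```text
1262 [ 8.7472871e-02 -9.9616688e-01  5.8345880e+02  2.1999746e+01] x at y3.3 585.1008
-5 9 [580.9 581.5 583.5] [132.6 134.2]
3 156 [580.4 585.1 592.1] [135.3 136.9]
15 154 [579.7 584.2 590.7] [134.8 137. ]
30 166 [578.3 582.7 589.2] [134.9 136.7]
((519.8737182617188, -80.43758392333984), 119.38420104980469)
```

step_arm(targets=[0,-0.02,0.15,0.01,0,0,0,0,-0.02,0.3,0.01,0,0,0,0,-0.02,0.4,0.01,0,0,0,0,-0.02,0.5,0.01,0,0,0,0,-0.02,0.58,0.01,0,0,0,0,-0.02,0.59,0.01,0,0,0,0,-0.02,0.59,0.01,0,0,0])

```text
time: 7.45
tool_pos: [583.5, 2.2, 213.8]
tcp_rot: [-3.13, -0.001, 1.663]
contact_force: [-13.2, -1.0, 4.7]
grip_width: 11.3
finger_force: 30.2
```

```bash
python3 - <<'E'
from h import *
w=cap('wrist','w4.png')[0]; s=cap('scene','s4.png')[0]
b=np.vstack([cv2.resize(w,(480,300)),cv2.resize(s[160:260,270:430],(480,300),interpolation=cv2.INTER_CUBIC)])
cv2.imwrite('pics/c5.png',b)
E
```

View pics/c5.png

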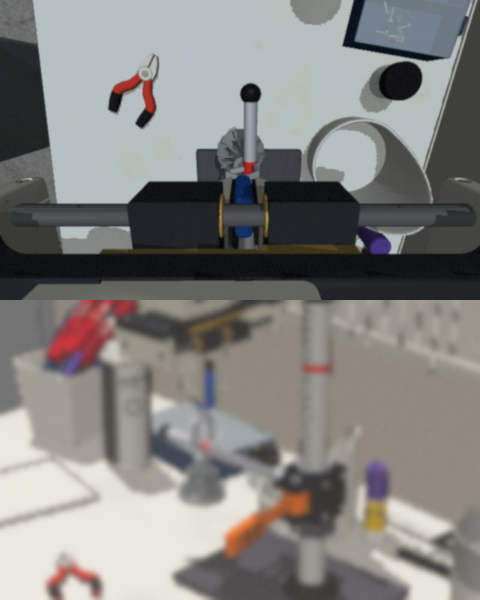

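The hook is over the boom, but there is 13 N of contact. I'm measuring the hanger relative to the boom.

```bash
python3 - <<'E'
from h import *
im,d,W,K=load('w4');P=cloud(d,W,K); o=bot.get_obs(); print(o['tool_pos'],o['tcp_rot'],o['contact_force'],o['moment'])
Q=P[100:240,280:360].reshape(-1,3)
Q=Q[Q[:,2]>25]
for z0 in range(30,175,8):
    k=Q[(Q[:,2]>=z0)&(Q[:,2]<z0+8)]
    if len(k): print(z0,len(k),'x',np.percentile(k[:,0],[1,50,99]).round(1),'y',np.percentile(k[:,1],[1,50,99]).round(1))
v,u=np.nonzero((P[...,2]>125)&(P[...,2]<142)&(abs(P[...,0]-587)<25)&(P[...,1]<65)&(P[...,1]>-10))
q=P[v,u]; 
for y in(5,12,20,35,50): k=q[abs(q[:,1]-y)<3]; print('boom',y,len(k),np.percentile(k[:,0],[2,50,98]).round(1) if len(k) else '')
pr=P[140:240,260:360].reshape(-1,3); pr=pr[(pr[:,2]<125)&(pr[:,2]>74)];print('print',cv2.minEnclosingCircle(pr[:,:2].astype(np.float32)))
cv2.imwrite('pics/c6.png',np.hstack([cv2.resize(im[140:250,270:370],(400,440),interpolation=cv2.INTER_CUBIC),cv2.resize(load('s4')[0][180:224,315:355],(400,440),interpolation=cv2.INTER_CUBIC)]))
E
```

```text
[583.40016638   2.23260532 213.74880421] [-3.13035329e+00 -1.12193268e-03  1.66295305e+00] [-12.83301364  -1.61512983   5.06695513] [-3.30808994e-01  3.10404392e+00 -1.69615029e-03]
70 37 x [551.1 598.8 603.4] y [-6.2 13.2 27.8]
78 868 x [551.4 564.3 602.1] y [-22.5  10.3  27.4]
86 340 x [553.1 567.4 602.1] y [-13.5  10.6  25.3]
94 142 x [562.  570.9 595.5] y [-7.6  9.9 18.1]
102 227 x [561.3 572.1 595.5] y [-12.9  10.   19.3]
110 62 x [569.2 574.5 579.7] y [-0.1  9.  13.6]
118 150 x [571.1 575.3 579.9] y [-0.8  5.3  9.6]
126 556 x [572.5 581.1 591.5] y [-2.3 39.3 76.3]
134 1826 x [573.5 583.1 593.1] y [-0.7 40.8 74.7]
142 95 x [566.3 573.6 594.2] y [ 0.6  7.9 11.1]
150 48 x [566.4 569.4 591.9] y [ 6.  9. 11.]
158 93 x [566.9 569.9 592.4] y [ 4.2  8.6 11. ]
166 159 x [569.  583.2 590.4] y [ 5.5  8.6 10.7]
boom 5 217 [572.  581.6 594.1]
boom 12 161 [580.4 586.2 593.1]
boom 20 156 [579.6 585.4 591.1]
boom 35 168 [578.2 583.8 589.5]
boom 50 173 [576.8 582.4 587.9]
print ((577.1156005859375, 1.5357656478881836), 27.041662216186523)
```

View pics/c6.png

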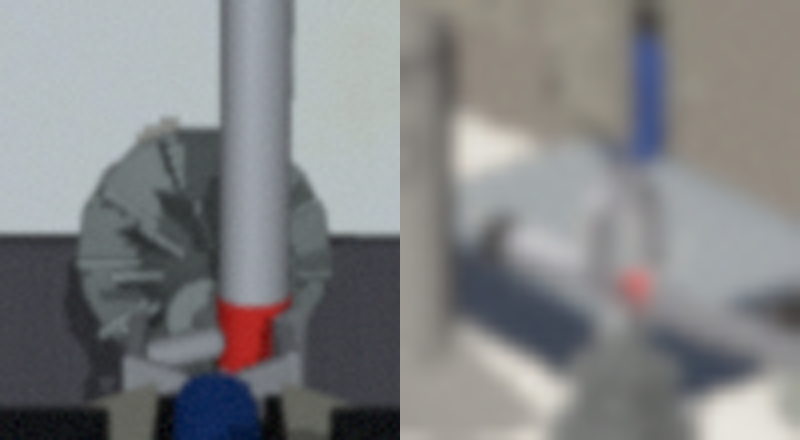

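The stem's lower bend touches the boom, while the lip is clear above it at x≈592 and the boom's far edge is at 593. Lowering gently should free the stem and let the hook move over.

step_arm(targets=[0,0,0,0.02,0,0,0,0,0,0.01,0.04,0,0,0,0,0,0.01,0.05,0,0,0,0,0,0.01,0.05,0,0,0])

```text
time: 8.05
tool_pos: [583.4, 2.3, 207.9]
tcp_rot: [-3.128, -0.001, 1.663]
contact_force: [-14.3, -1.0, -2.1]
grip_width: 11.4
finger_force: 30.1
```

```bash
python3 - <<'E'
from h import *
im,d,W,K=cap('wrist','w5.png');P=cloud(d,W,K)
Q=P[100:260,260:370].reshape(-1,3)
pr=Q[(Q[:,2]<118)&(Q[:,2]>66)];print('print',cv2.minEnclosingCircle(pr[:,:2].astype(np.float32)))
# stand-frame section across hook, |y along boom - tcp|
e=np.array([.996,.09]); n=np.array([-.09,.996]); c=np.array([583.4,2.3])
a=(Q[:,:2]-c)@e; b=(Q[:,:2]-c)@n
for z0 in range(70,190,6):
    k=(Q[:,2]>=z0)&(Q[:,2]<z0+6)&(abs(b)<9)
    if k.sum(): print(z0,k.sum(),np.histogram(a[k],np.arange(-32,33,4))[0])
k=(b>12)&(b<40)&(Q[:,2]>125)&(Q[:,2]<142); print('boom a',np.percentile(a[k],[1,50,99]))
s=[cap('scene','s5.png')[0].astype(float) for i in range(4)]; s=np.mean(s,0).astype(np.uint8)
cv2.imwrite('pics/c7.png',np.hstack([cv2.resize(im[140:250,270:370],(400,440),interpolation=cv2.INTER_CUBIC),cv2.resize(s[184:228,318:358],(400,440),interpolation=cv2.INTER_CUBIC)]))
E
```

```text
print ((576.7745361328125, 1.6522951126098633), 26.89011001586914)
70 172 [54  3  0  0  0  0  0  0  0  0  1 38 61  0  0  0]
76 226 [25 81 55  4  0  0  0  0  0  0  6 35 20  0  0  0]
82 100 [ 9 10 23 34  4  0  0  0  0  0  2 10  7  0  0  0]
88 41 [ 0  0  1 21 13  1  0  0  0  0  4  1  0  0  0  0]
94 69 [ 0  0  4  8 31 12  3  2  0  0  7  2  0  0  0  0]
100 100 [ 0  0 15 16 26 19 17  3  0  0  4  0  0  0  0  0]
106 45 [ 0  0  0  0  7 17 17  4  0  0  0  0  0  0  0  0]
112 140 [ 0  0  0  0  4 74 45 17  0  0  0  0  0  0  0  0]
118 20 [ 0  0  0  0  0  3 15  2  0  0  0  0  0  0  0  0]
124 25 [ 0  0  0  0  0  0 14 11  0  0  0  0  0  0  0  0]
130 291 [ 0  0  0  0  4 27 48 88 56 36 32  0  0  0  0  0]
136 145 [ 0  0  0  4 22 26  0  3 38 31 21  0  0  0  0  0]
142 34 [ 0  0  0  3 14  0  0  0  0 13  4  0  0  0  0  0]
148 33 [ 0  0  0  2 14  0  0  0  0 10  7  0  0  0  0  0]
154 85 [ 0  0  0  7 36  0  0  0  0 18 24  0  0  0  0  0]
160 150 [ 0  0  0  0 23 45  4  1 40 37  0  0  0  0  0  0]
166 13 [0 0 0 0 0 2 7 0 4 0 0 0 0 0 0 0]
178 2 [0 0 0 0 0 0 0 0 2 0 0 0 0 0 0 0]
184 3 [0 0 0 0 0 0 0 0 3 0 0 0 0 0 0 0]
boom a [-2.35482328  3.3800677   9.27143559]
```

View pics/c7.png

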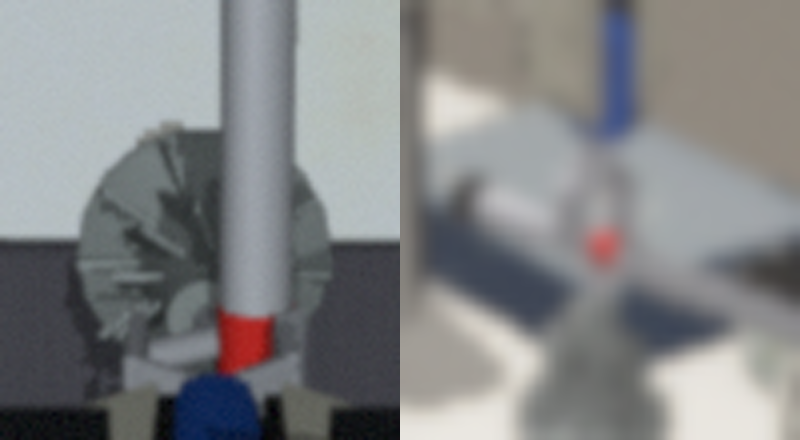

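step_arm(targets=[0,0,-0.03,0,0,0,0,0,0,-0.04,0,0,0,0,0,0,-0.04,0,0,0,0])

```text
time: 8.68
tool_pos: [581.6, 2.0, 207.7]
tcp_rot: [-3.133, -0.001, 1.663]
contact_force: [-6.6, -0.8, -4.9]
grip_width: 11.1
finger_force: 30.0
```

step_arm(targets=[0,0,0,0.02,0,0,0,0,0,0,0.04,0,0,0,0,0,0,0.04,0,0,0])

```text
time: 9.05
tool_pos: [582.1, 2.0, 206.0]
tcp_rot: [-3.136, -0.001, 1.663]
contact_force: [-9.1, 0.6, 5.8]
grip_width: 10.8
finger_force: 30.0
```

```bash
python3 - <<'E'
from h import *
o=bot.get_obs();print(o['tool_pos'],o['contact_force'],o['tcp_rot'])
im,d,W,K=cap('wrist','w6.png');P=cloud(d,W,K)
e=np.array([.996,.09]); n=np.array([-.09,.996]); c=o['tool_pos'][:2]
for v in range(216,236,3):
    print(v,[(int((P[v,u,:2]-c)@e),int((P[v,u,:2]-c)@n),int(P[v,u,2])) for u in range(300,348,3)])
pr=P[100:260,260:370].reshape(-1,3);pr=pr[(pr[:,2]<114)&(pr[:,2]>66)];cc=cv2.minEnclosingCircle(pr[:,:2].astype(np.float32));print('print',cc,(np.array(cc[0])-c)@e)
E
```

```text
[582.07511425   1.97361615 206.01986565] [-9.11881775  0.61743715  5.80199087] [-3.13573728e+00 -5.65689344e-04  1.66288214e+00]
216 [(-22, -10, 74), (-20, -10, 74), (-17, -8, 81), (-13, -2, 99), (-11, -2, 100), (-8, 2, 116), (-6, 3, 117), (-4, 2, 114), (-2, 2, 114), (0, 8, 133), (1, 8, 134), (3, 8, 135), (5, 9, 136), (7, 8, 134), (9, 8, 134), (11, 7, 132)]
219 [(-23, -13, 73), (-19, -10, 82), (-13, 7, 138), (-14, -5, 98), (-12, -9, 86), (-8, 0, 114), (-6, 0, 115), (-4, 2, 122), (-2, 2, 123), (0, 6, 133), (1, 6, 134), (3, 6, 133), (5, 6, 135), (7, 6, 135), (9, 7, 138), (11, 6, 135)]
222 [(-22, -13, 82), (-18, -6, 100), (-13, 7, 143), (-14, -13, 81), (-12, -14, 76), (-8, -2, 114), (-6, 2, 129), (-4, 2, 127), (-2, 2, 128), (0, 3, 133), (1, 4, 135), (3, 5, 137), (5, 4, 135), (7, 4, 134), (8, 8, 145), (11, 5, 137)]
225 [(-28, -40, 10), (-14, 7, 150), (-13, 7, 150), (-12, 2, 134), (-10, 2, 134), (-8, 1, 132), (-6, 1, 131), (-4, 1, 131), (-2, 0, 129), (0, 2, 133), (1, 2, 135), (3, 3, 136), (5, 2, 136), (7, 2, 135), (8, 7, 150), (10, 7, 149)]
228 [(-28, -42, 12), (-14, 8, 156), (-12, 7, 155), (-11, 1, 136), (-10, 0, 134), (-8, 0, 134), (-6, 0, 132), (-4, 0, 131), (-2, 0, 130), (0, 0, 133), (1, 0, 135), (3, 1, 136), (5, 0, 135), (7, 0, 135), (8, 8, 156), (10, 7, 154)]
231 [(-28, -46, 11), (-14, 6, 156), (-12, 6, 157), (-10, 7, 160), (-8, 7, 161), (-7, 7, 161), (-7, -24, 72), (-5, -24, 72), (-2, -13, 101), (0, -2, 133), (1, -1, 134), (3, 7, 160), (4, 7, 161), (6, 7, 159), (8, 6, 158), (10, 5, 155)]
234 [(-28, -49, 12), (-14, 4, 156), (-12, 5, 159), (-10, 5, 160), (-8, 6, 162), (-7, 7, 164), (-5, 12, 177), (-3, 12, 179), (-2, 12, 178), (0, 13, 180), (1, 12, 176), (2, 7, 163), (4, 6, 162), (6, 5, 159), (8, 5, 159), (10, 3, 155)]
print ((578.7232666015625, 2.150402784347534), 26.805713653564453) -3.3225294585908616
```

The boom sits in the gate between the lip (on its far side) and the neck bar sloping up to the left. The free direction is diagonal, +x and down.

step_arm(targets=[0,0,0.03,0.02,0,0,0,0,0,0.05,0.04,0,0,0,0,0,0.06,0.06,0,0,0,0,0,0.06,0.08,0,0,0,0,0,0.06,0.08,0,0,0])

```text
time: 9.72
tool_pos: [590.5, 2.5, 197.3]
tcp_rot: [-3.141, -0.0, 1.663]
contact_force: [-0.9, -0.5, -4.9]
grip_width: 10.8
finger_force: 30.0
```

```bash
cat > sec.py <<'E'
from h import *
import sys
o=bot.get_obs();print(o['time'],o['tool_pos'],o['contact_force'],o['tcp_rot'])
im,d,W,K=cap('wrist',sys.argv[1]+'.png');P=cloud(d,W,K)
e=np.array([.996,.09]); n=np.array([-.09,.996]); c=o['tool_pos'][:2]
for v in range(213,237,3):
    print(v,[(int((P[v,u,:2]-c)@e),int((P[v,u,:2]-c)@n),int(P[v,u,2])) for u in range(300,351,3)])
pr=P[100:260,260:370].reshape(-1,3);pr=pr[(pr[:,2]<o['tool_pos'][2]-92)&(pr[:,2]>o['tool_pos'][2]-140)];cc=cv2.minEnclosingCircle(pr[:,:2].astype(np.float32));print('print',cc,(np.array(cc[0])-c)@e)
q=P.reshape(-1,3);a=(q[:,:2]-c)@e;b=(q[:,:2]-c)@n;k=(b>12)&(b<40)&(abs(q[:,2]-133)<8)&(abs(a)<25);print('boom a',np.percentile(a[k],[1,50,99]),np.percentile(q[k,2],[50,98]))
E
python3 sec.py w7
```

```text
9.725 [590.50462089   2.47139342 197.30245446] [-0.86930032 -0.45327434 -4.87984989] [-3.14143753e+00 -2.71118816e-04  1.66274968e+00]
213 [(-22, -7, 65), (-19, -7, 67), (-16, -7, 68), (-14, -6, 69), (-9, 12, 131), (-7, 13, 134), (-5, 13, 135), (-3, 13, 135), (-1, 13, 135), (0, 13, 134), (1, 12, 132), (4, 3, 103), (7, -1, 87), (9, -1, 85), (11, -1, 85), (14, -1, 85), (18, -7, 65)]
216 [(-22, -10, 64), (-19, -9, 67), (-16, -8, 72), (-14, -7, 74), (-9, 9, 130), (-7, 11, 134), (-5, 11, 134), (-3, 11, 135), (-1, 11, 134), (0, 11, 134), (1, 10, 132), (4, 2, 105), (7, -2, 89), (9, -2, 90), (11, -2, 89), (11, 7, 123), (18, -10, 65)]
219 [(-22, -13, 63), (-19, -10, 72), (-13, 7, 129), (-13, -5, 90), (-9, 8, 131), (-7, 8, 133), (-5, 9, 134), (-3, 9, 135), (-1, 9, 135), (0, 9, 133), (1, 8, 132), (4, 0, 106), (7, -4, 91), (9, -5, 90), (9, 8, 130), (11, 7, 128), (13, 6, 124)]
222 [(-21, -13, 73), (-17, -6, 92), (-12, 8, 136), (-14, -12, 75), (-9, 6, 132), (-7, 7, 134), (-5, 8, 136), (-3, 7, 135), (-1, 7, 135), (0, 7, 133), (1, 6, 132), (4, -2, 106), (7, -8, 86), (9, -9, 85), (9, 7, 136), (11, 5,
[... 460 characters left out ...]
12, 90), (8, 7, 147), (10, 7, 146), (13, 0, 124)]
231 [(-26, -42, 13), (-14, 6, 147), (-12, 6, 149), (-10, 7, 151), (-8, 7, 152), (-7, 7, 151), (-5, 1, 135), (-3, 1, 135), (-1, 1, 135), (0, 1, 135), (1, 0, 132), (3, 7, 151), (5, 7, 151), (6, 7, 152), (8, 6, 149), (10, 6, 148), (13, -2, 123)]
234 [(-26, -46, 11), (-14, 4, 148), (-12, 5, 149), (-10, 5, 151), (-8, 6, 153), (-6, 7, 155), (-4, 11, 167), (-3, 12, 169), (-1, 12, 170), (0, 12, 170), (1, 12, 170), (3, 7, 155), (4, 6, 152), (6, 5, 151), (8, 5, 150), (10, 4, 147), (14, -5, 122)]
print ((588.6618041992188, 2.522648572921753), 26.839908599853516) -1.8308324623963297
boom a [-9.4215458  -3.74281234  1.80974437] [134.93065639 136.77820709]
```

step_arm(targets=[0,0.01,-0.02,0.06,0,0,0,0,0.01,-0.02,0.12,0,0,0,0,0.01,-0.02,0.16,0,0,0,0,0.01,-0.02,0.18,0,0,0,0,0.01,-0.02,0.18,0,0,0])

```text
time: 10.4
tool_pos: [588.5, 3.2, 179.8]
tcp_rot: [3.141, -0.0, 1.663]
contact_force: [-0.7, 0.1, -0.2]
grip_width: 11.2
finger_force: 30.0
```

```bash
python3 sec.py w8 | grep -v '^2[12]'; python3 - <<'E'
from h import *
im,d,W,K=load('w8');P=cloud(d,W,K);h=cv2.cvtColor(im,cv2.COLOR_BGR2HSV)
m=(cv2.inRange(h,(0,120,60),(8,255,255))|cv2.inRange(h,(172,120,60),(180,255,255)))>0
m&=(P[...,2]>115)&(P[...,2]<150)&(abs(P[...,0]-587)<25); q=P[m]; print(len(q),q.min(0),q.max(0))
k=P[200:260,290:360].reshape(-1,3); k=k[(k[:,2]>120)&(k[:,2]<150)&(k[:,1]<14)]; print(k[:,1].max())
E
```

```text
10.4 [588.45184638   3.16529238 179.75997718] [-0.69665776  0.08248133 -0.22107252] [ 3.14134504e+00 -2.61075669e-05  1.66272292e+00]
231 [(-25, -36, 12), (-14, 6, 131), (-12, 6, 131), (-10, 7, 133), (-8, 7, 134), (-6, 7, 134), (-5, 7, 134), (-3, 8, 135), (-1, 8, 135), (0, 8, 135), (1, 8, 135), (3, 7, 133), (4, 8, 135), (6, 7, 133), (8, 7, 133), (10, 6, 129), (14, -2, 105)]
234 [(-25, -39, 13), (-14, 4, 130), (-12, 4, 131), (-10, 5, 134), (-8, 5, 134), (-6, 7, 138), (-4, 11, 149), (-3, 12, 151), (-1, 12, 152), (0, 12, 152), (1, 12, 151), (3, 7, 138), (4, 6, 135), (6, 5, 133), (8, 5, 132), (10, 4, 130), (14, -4, 105)]
print ((586.6619262695312, 3.382863998413086), 26.795387268066406) -1.7631789860359197
boom a [-7.61343766 -1.8830203   3.87415446] [134.84734332 136.7202493 ]Traceback (most recent call last):
  File "<stdin>", line 4, in <module>
    return umr_minimum(a, axis, None, out, keepdims, initial, where)
ValueError: zero-size array to reduction operation minimum which has no identity
```

step_arm(targets=[0,0,-0.015,0.02,0,0,0,0,0,-0.015,0.03,0,0,0,0,0,-0.015,0.03,0,0,0])

```text
time: 10.82
tool_pos: [588.2, 3.1, 179.3]
tcp_rot: [3.136, 0.001, 1.663]
contact_force: [-0.9, 1.1, 11.0]
grip_width: 10.7
finger_force: 30.0
```

step_arm(targets=[0,0,0,-0.03,0,0,0,0.4,0,0,-0.03,0,0,0,0.4,0,0,-0.03,0,0,0,0.4,0,0,-0.03,0,0,0,0.4,0,0,-0.03,0,0,0])

```text
time: 11.45
tool_pos: [586.8, 3.0, 179.5]
tcp_rot: [-3.141, -0.0, 1.663]
contact_force: [-0.2, -0.1, 0.5]
grip_width: 36.3
finger_force: 0.0
```

step_arm(targets=[0.4,0,0,-0.2,0,0,0,0.4,0,0,-0.5,0,0,0,0.4,0,0,-0.9,0,0,0,0.4,0,0,-0.9,0,0,0])

```text
time: 11.95
tool_pos: [588.3, 2.9, 273.2]
tcp_rot: [3.135, 0.001, 1.663]
contact_force: [0.7, 0.9, -0.6]
grip_width: 36.4
finger_force: 0.0
```

```bash
python3 - <<'E'
from h import *
o=bot.get_obs(); p=o['tool_pos'];print(o['time'],p,o['grip_width'])
im,d,W,K=cap('wrist','w9.png');s=cap('scene','s9.png')[0]
P=cloud(d,W,K);h=cv2.cvtColor(im,cv2.COLOR_BGR2HSV)
m=cv2.inRange(h,(100,130,50),(125,255,255))>0; q=P[m]; q=q[(abs(q[:,0]-587)<40)&(abs(q[:,1]-3)<40)&(q[:,2]>170)]; print(len(q),q.mean(0) if len(q) else '',cv2.minAreaRect(q[:,:2].astype(np.float32)),np.percentile(q[:,2],95))
m=(cv2.inRange(h,(0,120,60),(8,255,255))|cv2.inRange(h,(172,120,60),(180,255,255)))>0
m&=(P[...,2]>120)&(P[...,2]<145)&(abs(P[...,0]-587)<25); q=P[m]; print('red',len(q),q.min(0) if len(q) else '',q.max(0) if len(q) else '')
cv2.imwrite('pics/c8.png',np.hstack([cv2.resize(im[80:280,220:420],(400,400)),cv2.resize(s[160:260,290:390],(400,400),interpolation=cv2.INTER_CUBIC)]))
E
```

```text
11.95 [588.26805625   2.88736551 273.1861675 ] 36.390972707564714
579 [584.27061407   5.38184387 186.36928488] ((584.4039306640625, 3.637723922729492), (10.708842277526855, 24.580177307128906), 4.407701015472412) 189.19293552363357
red 0
```

View pics/c8.png

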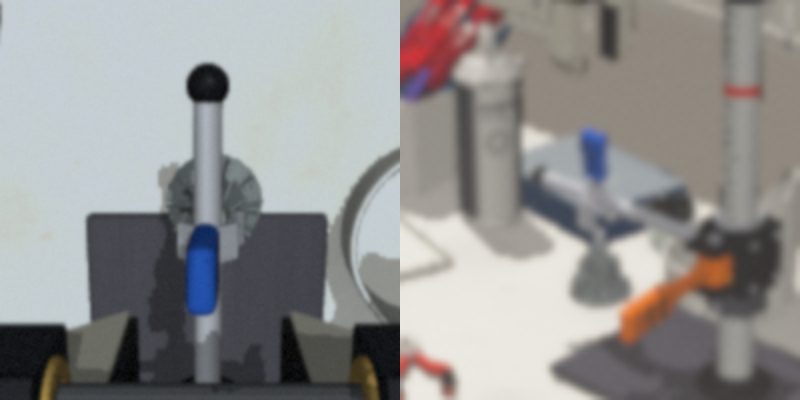

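I've now viewed 11 pictures, one over the limit, so from here I use numbers only. The hook hangs on the band, with the red fully covered and the grip middle at y 3.6 against the band's 3.1. Next is the lever.

```bash
python3 - <<'E'
from h import *
r=R.from_euler('xyz',[np.pi,0,1.663])
go((440,0,260),1.663)
print()
go((440,-165,240),.225,tilt=(.25,),p0=np.array([440,0,260.]),R0=r)
E
```

```text
rows>= 2 shift [0.07, -0.98, 0.064] turn [0.0, -0.0, -0.0]
rows>= 1 shift [0.034, -0.484, 0.031] turn [0.0, -0.0, -0.0]

rows>= 5 shift [-0.884, -0.082, 0.108] turn [-0.123, 0.141, 0.98]
rows>= 4 shift [-0.602, 0.476, 0.033] turn [-0.106, 0.121, 0.841]
```

step_arm(targets=[0.6,0.03,-0.5,0.03,0,0,0,0.6,0.07,-0.98,0.06,0,0,0,0.6,0.07,-0.98,0.06,0,0,0])

```text
time: 12.42
tool_pos: [484.9, 1.5, 262.1]
tcp_rot: [-3.136, -0.001, 1.663]
contact_force: [0.1, -1.0, 0.6]
grip_width: 55.0
finger_force: 0.0
```

step_arm(targets=[0.6,0.03,-0.48,0.03,0,0,0,0.6,0.03,-0.48,0.03,0,0,0])

```text
time: 12.68
tool_pos: [438.4, -0.2, 259.7]
tcp_rot: [-3.138, -0.001, 1.662]
contact_force: [1.2, 0.2, 1.0]
grip_width: 54.8
finger_force: 0.0
```

step_arm(targets=[0.6,-0.22,-0.02,0.02,-0.03,0.035,0.24,0.6,-0.44,-0.04,0.05,-0.06,0.07,0.48,0.6,-0.66,-0.06,0.08,-0.09,0.1,0.72,0.6,-0.88,-0.08,0.11,-0.12,0.14,0.96,0.6,-0.88,-0.08,0.11,-0.123,0.141,0.98,0.6,-0.88,-0.08,0.11,-0.123,0.141,0.98])

```text
time: 13.42
tool_pos: [441.2, -88.7, 249.6]
tcp_rot: [3.095, -0.135, 0.897]
contact_force: [-0.8, -0.3, -0.7]
grip_width: 55.5
finger_force: 0.0
```

step_arm(targets=[0.6,-0.15,0.12,0.01,-0.026,0.03,0.21,0.6,-0.3,0.24,0.02,-0.053,0.06,0.42,0.6,-0.45,0.36,0.02,-0.08,0.09,0.63,0.6,-0.6,0.48,0.03,-0.106,0.121,0.841,0.6,-0.6,0.48,0.03,-0.106,0.121,0.841,0.6,-0.6,0.48,0.03,-0.106,0.121,0.841])

```text
time: 14.18
tool_pos: [441.4, -164.3, 240.9]
tcp_rot: [3.142, -0.25, 0.229]
contact_force: [0.6, 0.0, -0.3]
grip_width: 55.0
finger_force: 0.0
```

```bash
python3 - <<'E'
from h import *
o=bot.get_obs(); p=o['tool_pos'];print(o['time'],p,o['tcp_rot'],o['joint_positions'].round(2))
im,d,W,K=cap('wrist','w10.png'); print(W.round(2))
P=cloud(d,W,K);h=cv2.cvtColor(im,cv2.COLOR_BGR2HSV)
m=cv2.inRange(h,(5,130,60),(22,255,255))>0; m&=(P[...,2]>110)&(P[...,2]<155); q=P[m]; v,u=np.nonzero(m)
print(len(q),u.min(),u.max(),v.min(),v.max(),q.min(0),q.max(0))
t=q[q[:,2]>138]; l=cv2.fitLine(t[:,:2].astype(np.float32),cv2.DIST_HUBER,0,.01,.01).ravel(); print(len(t),l,np.arctan2(l[1],l[0]),np.percentile(t[:,2],[5,50,95]))
s=(t[:,:2]-l[2:])@l[:2]; w=(t[:,:2]-l[2:])@[-l[1],l[0]]; print('along',s.min(),s.max(),'across',np.percentile(w,[2,98]), 'ends',l[2:]+s.min()*l[:2],l[2:]+s.max()*l[:2])
pin=np.array([572.3,-148.8]); print('pin off line',(pin-l[2:])@[-l[1],l[0]],'pin dist',(pin-l[2:])@l[:2]-s.min())
E
```

```text
14.175 [ 441.36637075 -164.29942263  240.94873347] [ 3.14152613 -0.24999718  0.22903313] [-0.64  0.16  1.84  0.23  1.    0.59]
[[ 2.3000e-01 -9.7000e-01 -2.0000e-02  4.7491e+02]
 [-9.7000e-01 -2.3000e-01 -0.0000e+00 -1.5507e+02]
 [-0.0000e+00  2.0000e-02 -1.0000e+00  3.8633e+02]
 [ 0.0000e+00  0.0000e+00  0.0000e+00  1.0000e+00]]
1949 335 355 91 229 [ 455.66697824 -181.78150601  116.53662702] [ 562.73043484 -143.74112617  146.10317422]
1175 [ 9.7042668e-01  2.4139598e-01  4.8483292e+02 -1.6994862e+02] 0.24380411 [139.1246315  142.12882844 143.60519486]
along -29.833884385888386 72.95559861416449 across [-5.7495702   5.46960005] ends [ 455.88131892 -177.15040342] [ 555.63097551 -152.33743542]
pin off line -0.5910137938257325 pin dist 119.81946868770316
```

```bash
python3 - <<'E'
from h import *
z=np.load('pics/savg.npz'); a,W,K=z['im'],z['W'],z['K']; ci=np.linalg.inv(W)
def pr(p): q=ci@np.append(p,1); return np.array([K[0]*q[0]/q[2]+K[2],K[1]*q[1]/q[2]+K[3]])
red=a[...,2]-a[...,1]
def cen(x0,x1,y0,y1):
    w=red[y0:y1,x0:x1].copy(); w-=np.median(np.r_[w[0],w[-1]]); w[w<4]=0; v,u=np.indices(w.shape); return (u*w).sum()/w.sum()+x0,(v*w).sum()/w.sum()+y0,w.sum()
print('band img',cen(330,346,200,217),'pred',pr([586.7,3.1,131]),'front-facing',pr([585,0,134]))
for c in ([600.2,-146.3],[602,-146]):
    c=np.array(c); vd=W[:2,3]-c; vd/=np.linalg.norm(vd); f=c+12.5*vd
    print('tape img',cen(367,384,176,190)); 
    for zz in (260,268,270,276): print(zz,pr([*f,zz]))
    back=c-14*vd; print('coltop back',pr([*back,345]))
# handle far end-top points
for p in([455.9,-177.2,144],[455.9,-177.2,118],[513,-163,144],[484.8,-170,131]): print('handle',p,pr(p))
o=(a[...,2]-a[...,0])>60; o[:210]=0;o[252:]=0;o[:,:335]=0;o[:,385:]=0
v,u=np.nonzero(o); print('orange',u.min(),u.max(),v.min(),v.max()); 
for x in range(344,376,3): vv=v[u==x]; print(x,vv.min() if len(vv) else '',vv.max() if len(vv) else '',end=' | ')
# silhouettes of prediction of handle top/bottom edges at these columns
d=np.array([.9704,.2414]); e0=np.array([455.9,-177.2])
print()
for s in (2,15,30,45,56): print(s,pr([*(e0+s*d),144]).round(1),pr([*(e0+s*d),118]).round(1))
E
```

```text
band img (np.float64(337.6535117710267), np.float64(208.5360945589528), np.float64(1706.1666666666674)) pred [338.40410321 209.45204281] front-facing [338.62353111 209.04573197]
tape img (np.float64(375.009612583746), np.float64(182.47330531396946), np.float64(2002.583333333334))
260 [374.84231387 185.06967439]
268 [374.90790328 182.48940656]
270 [374.92435164 181.8423328 ]
276 [374.97381978 179.89627114]
coltop back [375.62564967 154.25347716]
tape img (np.float64(375.009612583746), np.float64(182.47330531396946), np.float64(2002.583333333334))
260 [375.20313959 184.89308814]
268 [375.26956036 182.31494688]
270 [375.28621717 181.6684084 ]
276 [375.33631204 179.72396144]
coltop back [375.99629542 154.10651871]
handle [455.9, -177.2, 144] [345.22857222 237.6594575 ]
handle [455.9, -177.2, 118] [345.25554455 245.84864654]
handle [513, -163, 144] [356.71078279 229.79985551]
handle [484.8, -170, 131] [351.12624032 237.66723418]
orange 345 372 224 244
344   | 347 235 244 | 350 233 242 | 353 231 239 | 356 230 236 | 359 229 234 | 362 227 232 | 365 224 231 | 368 225 231 | 371 224 230 | 374   | 
2 [345.6 237.4] [345.7 245.6]
15 [348.2 235.6] [348.2 243.7]
30 [351.2 233.6] [351.2 241.7]
45 [354.1 231.6] [354.  239.6]
56 [356.2 230.2] [356.1 238.2]
```

```bash
python3 - <<'E'
from h import *
go((465,-175,192),.244,tilt=(.25,))
E
```

```text
rows>= 1 shift [0.078, 0.158, 0.525] turn [0.005, -0.0, -0.019]
```

step_arm(targets=[0.6,0.08,0.16,0.3,0,0,-0.02,0.6,0.08,0.16,0.52,0,0,-0.02,0.6,0.08,0.16,0.52,0,0,-0.02])

```text
time: 14.6
tool_pos: [464.4, -174.8, 191.2]
tcp_rot: [3.14, -0.248, 0.243]
contact_force: [0.1, -0.0, 0.7]
grip_width: 55.1
finger_force: 0.0
```

step_arm(targets=[0.6,0,0,0.3,0,0,0,0.6,0,0,0.57,0,0,0,0.6,0,0,0.57,0,0,0,0.6,0,0,0.57,0,0,0])

```text
time: 15.1
tool_pos: [479.0, -173.2, 138.7]
tcp_rot: [3.136, -0.252, 0.242]
contact_force: [0.1, -0.2, -0.5]
grip_width: 55.0
finger_force: 0.0
```

```bash
python3 - <<'E'
from h import *
go((478.7,-171.5,136.8),.244,tilt=(.25,)); print(bot.get_obs()['joint_positions'].round(2))
E
```

```text
rows>= 1 shift [-0.004, -0.017, 0.018] turn [0.007, -0.002, -0.003]
[-0.61  0.36  1.89  0.28  0.74  0.53]
```

step_arm(targets=[0,0,-0.01,0.02,0,0,0,0,0,-0.01,0.02,0,0,0,0,0,-0.01,0.02,0,0,0,0,0,-0.01,0.02,0,0,0,0,0,-0.01,0.02,0,0,0,0,0,-0.01,0.02,0,0,0,0,0,-0.01,0.02,0,0,0])

```text
time: 15.98
tool_pos: [478.8, -172.3, 135.4]
tcp_rot: [3.137, -0.251, 0.24]
contact_force: [-0.6, -2.6, 0.2]
grip_width: 12.9
finger_force: 30.0
```

```bash
python3 - <<'E'
from h import *
o=bot.get_obs(); p=np.array(o['tool_pos']); r=R.from_euler('xyz',o['tcp_rot']); print(p,o['tcp_rot'],o['grip_width'])
print(r.inv().apply([0,0,1]))
E
```

```text
[ 478.84341287 -172.25839064  135.36438105] [ 3.13720787 -0.25056995  0.24033652] 12.88586015348285
[ 0.24795615  0.00424784 -0.96876194]
```

step_arm(targets=[0,0.037,0,-0.145,0,0,0,0,0.074,0,-0.29,0,0,0,0,0.111,0,-0.436,0,0,0,0,0.149,0,-0.581,0,0,0,0,0.186,0,-0.727,0,0,0,0,0.223,0,-0.872,0,0,0,0,0.223,0,-0.872,0,0,0])

```text
time: 16.85
tool_pos: [478.7, -172.0, 225.5]
tcp_rot: [3.137, -0.251, 0.241]
contact_force: [1.8, -4.0, -5.1]
grip_width: 12.7
finger_force: 30.0
```

```bash
python3 - <<'E'
from h import *
o=bot.get_obs(); p=np.array(o['tool_pos']); print(p,o['tcp_rot'],o['contact_force'],o['joint_positions'].round(2))
s=np.mean([cap('scene','s11.png')[0].astype(float) for i in range(5)],0); np.savez('pics/s11avg',im=s)
# carriage top: compare profile along column before
for v in range(170,205): print(v,s[v,374:379].mean(0).round(0),end=' ' if v%4 else '\n')
E
```

```text
[ 478.72378583 -171.95482661  225.50654711] [ 3.1366946  -0.25058334  0.24071778] [ 1.81902267 -3.99061347 -5.05318017] [-0.6   0.24  1.78  0.22  0.97  0.62]
170 [142. 147. 148.] 171 [142. 148. 149.] 172 [143. 147. 148.]
173 [142. 147. 148.] 174 [142. 147. 148.] 175 [142. 147. 148.] 176 [142. 146. 148.]
177 [142. 147. 148.] 178 [141. 146. 148.] 179 [140. 145. 147.] 180 [134. 138. 140.]
181 [116. 119. 123.] 182 [95. 95. 99.] 183 [83. 82. 84.] 184 [81. 80. 79.]
185 [80. 79. 78.] 186 [80. 79. 78.] 187 [79. 77. 77.] 188 [75. 73. 73.]
189 [71. 70. 70.] 190 [70. 70. 71.] 191 [73. 74. 75.] 192 [78. 82. 84.]
193 [87. 93. 95.] 194 [ 97. 105. 108.] 195 [107. 116. 120.] 196 [114. 124. 128.]
197 [117. 128. 132.] 198 [118. 128. 132.] 199 [114. 124. 128.] 200 [107. 116. 120.]
201 [ 97. 105. 109.] 202 [86. 93. 96.] 203 [77. 82. 85.] 204 [71. 74. 76.]
```

```bash
python3 - <<'E'
from h import *
im,d,W,K=load('s11')
P=cloud(d,W,K)
for v in range(170,215,3): print(v,P[v,370:384:4].round(0).tolist())
iw,dw,Ww,Kw=cap('wrist','w12.png'); Q=cloud(dw,Ww,Kw); print(Ww[:3,3])
k=Q.reshape(-1,3); c=np.hypot(k[:,0]-600,k[:,1]+146); e=(k[:,2]>150)&(c<60)&(c>14.5)
hh,b=np.histogram(k[e,2],np.arange(150,352,4)); print([(int(b[i]),int(hh[i])) for i in range(len(hh)) if hh[i]>5])
o=(cv2.inRange(cv2.cvtColor(iw,cv2.COLOR_BGR2HSV),(5,130,60),(22,255,255))>0)&(Q[...,2]>180); q=Q[o]; print('orange',len(q),np.percentile(q[:,2],[5,50,90,98]) if len(q) else '')
im,d,W,K=load('t3')
iw,dw,Ww,Kw=cap('top','t12.png'); k=cloud(dw,Ww,Kw).reshape(-1,3); f=(abs(k[:,1]+10)<60)&(abs(k[:,0]-587)<12)&(k[:,2]>180)&(k[:,2]<260); print('boom z',np.median(k[f],0),f.sum())
E
```

```text
170 [[851.0, 125.0, 175.0], [591.0, -150.0, 305.0], [596.0, -161.0, 307.0], [828.0, 41.0, 202.0]]
173 [[853.0, 126.0, 162.0], [587.0, -155.0, 298.0], [597.0, -161.0, 297.0], [853.0, 64.0, 178.0]]
176 [[849.0, 122.0, 152.0], [588.0, -154.0, 289.0], [599.0, -160.0, 287.0], [855.0, 65.0, 166.0]]
179 [[852.0, 124.0, 139.0], [588.0, -155.0, 280.0], [596.0, -163.0, 280.0], [853.0, 63.0, 155.0]]
182 [[854.0, 126.0, 126.0], [501.0, -239.0, 315.0], [509.0, -246.0, 315.0], [851.0, 60.0, 145.0]]
185 [[485.0, -241.0, 312.0], [492.0, -248.0, 312.0], [501.0, -254.0, 311.0], [510.0, -259.0, 310.0]]
188 [[478.0, -248.0, 307.0], [483.0, -258.0, 309.0], [493.0, -262.0, 308.0], [512.0, -258.0, 301.0]]
191 [[467.0, -259.0, 305.0], [473.0, -268.0, 306.0], [492.0, -263.0, 300.0], [605.0, -171.0, 243.0]]
194 [[459.0, -267.0, 302.0], [472.0, -268.0, 299.0], [503.0, -253.0, 286.0], [605.0, -172.0, 233.0]]
197 [[450.0, -277.0, 299.0], [473.0, -268.0, 290.0], [504.0, -252.0, 277.0], [604.0, -172.0, 224.0]]
200 [[456.0, -271.0, 287.0], [484.0, -257.0, 275.0], [587.0, -174.0, 220.0], [607.0, -170.0, 213.0]]
203 [[465.0, -262.0, 274.0], [484.0, -257.0, 267.0], [587.0, -173.0, 210.0], [607.0, -170.0, 204.0]]
206 [[466.0, -262.0, 265.0], [584.0, -161.0, 198.0], [586.0, -175.0, 202.0], [855.0, 61.0, 46.0]]
209 [[592.0, -137.0, 178.0], [591.0, -154.0, 184.0], [603.0, -159.0, 182.0], [787.0, -4.0, 75.0]]
212 [[591.0, -138.0, 168.0], [590.0, -155.0, 174.0], [604.0, -158.0, 171.0], [782.0, -9.0, 66.0]]
[ 512.00251706 -161.62726016  370.08963569]
[(194, 13), (198, 43), (202, 694), (206, 310), (210, 75), (214, 122), (218, 216), (222, 813), (226, 340), (230, 150), (234, 1261), (238, 5129), (242, 1799), (246, 818), (250, 6)]
orange 7521 [224.47371311 231.37624355 294.82046747 295.89989621]
boom z [589.21596139 -10.13359712 224.94796211] 126
```

step_arm(targets=[0,0.02,0,-0.08,0,0,0,0,0.04,0,-0.155,0,0,0,0,0.04,0,-0.155,0,0,0,0,0.04,0,-0.155,0,0,0,0,0.04,0,-0.155,0,0,0])

```text
time: 17.82
tool_pos: [478.7, -171.6, 241.2]
tcp_rot: [3.138, -0.25, 0.241]
contact_force: [0.8, -5.6, -3.9]
grip_width: 13.0
finger_force: 30.1
```

```bash
cat > ck.py <<'E'
from h import *
o=bot.get_obs(); print(o['time'],o['tool_pos'],o['tcp_rot'],o['contact_force'],o['finger_force'],o['joint_positions'].round(2))
Z=[]
for i in range(3):
    iw,dw,Ww,Kw=cap('top','tt.png'); k=cloud(dw,Ww,Kw).reshape(-1,3); f=(abs(k[:,1]+45)<25)&(abs(k[:,0]-591)<14)&(k[:,2]>180)&(k[:,2]<300); Z+=k[f,2].tolist()
print('boom top z',np.median(Z),len(Z))
for n in('scene',):
    A=[];D=None
    for i in range(3): im,d,W,K=cap(n); A.append(im.astype(float))
    a=np.mean(A,0); red=a[...,2]-a[...,1]; P=cloud(d,W,K)
    m=(red[170:195,360:390]>15); v,u=np.nonzero(m); print('tape px',len(u), v.mean()+170 if len(u) else '')
E
python3 ck.py
python3 - <<'E'
from h import *
im,d,W,K=load('t3'); k=cloud(d,W,K).reshape(-1,3); f=(abs(k[:,1]+45)<25)&(abs(k[:,0]-591)<14)&(k[:,2]>100)&(k[:,2]<170); print('rest',np.median(k[f,2]))
o=bot.get_obs(); p0=np.array(o['tool_pos'])
# plan swing about pin
pin=np.array([572.3,-148.8]); R0=R.from_euler('xyz',o['tcp_rot'])
th0=np.arctan2(pin[1]-p0[1],pin[0]-p0[0]); print('lever ang',th0,'remain',1.40-th0)
def plan(p0,R0,tot,n):
    out=[]
    for i in range(1,n+1):
        a=tot*i/n; Rz=R.from_euler('z',a); q=p0.copy(); q[:2]=pin+Rz.as_matrix()[:2,:2]@(p0[:2]-pin)
        s=R0.inv().apply(q-p0)/100; t=(R0.inv()*Rz*R0).as_rotvec()/(np.pi/4); out.append([0]+s.round(3).tolist()+t.round(3).tolist())
    for r in out: print(r)
plan(p0,R0,.6,6)
E
```

```text
17.825 [ 478.66543395 -171.57985133  241.16790535] [ 3.13772493 -0.25031739  0.24052635] [ 0.8402204  -5.64303181 -3.88638752] 30.067937672138214 [-0.6   0.22  1.75  0.22  1.01  0.63]
boom top z 241.19998817538112 183
tape px 13 187.53846153846155
rest nan
lever ang 0.2384542605120142 remain 1.1615457394879858
[0, 0.004, 0.096, 0.002, 0.032, 0.0, -0.123]
[0, 0.018, 0.191, 0.005, 0.063, 0.001, -0.247]
[0, 0.041, 0.285, 0.012, 0.095, 0.001, -0.37]
[0, 0.073, 0.375, 0.02, 0.126, 0.002, -0.493]
[0, 0.113, 0.462, 0.031, 0.158, 0.002, -0.617]
[0, 0.162, 0.544, 0.043, 0.189, 0.003, -0.74]
  return _methods._mean(a, axis=axis, dtype=dtype,
  ret = ret.dtype.type(ret / rcount)
```

step_arm(targets=[0,0.004,0.096,0.002,0.032,0,-0.123,0,0.018,0.191,0.005,0.063,0.001,-0.247,0,0.041,0.285,0.012,0.095,0.001,-0.37,0,0.073,0.375,0.02,0.126,0.002,-0.493,0,0.073,0.375,0.02,0.126,0.002,-0.493])

```text
time: 18.75
tool_pos: [494.8, -207.2, 240.8]
tcp_rot: [3.138, -0.249, 0.641]
contact_force: [-2.2, -6.0, -5.3]
grip_width: 13.0
finger_force: 30.0
```

```bash
python3 ck.py
python3 - <<'E'
from h import *
im,d,W,K=cap('scene','s13.png'); P=cloud(d,W,K); red=im[...,2].astype(int)-im[...,1]
v,u=np.nonzero(red>15); k=[(a,b) for a,b in zip(u,v) if np.hypot(P[b,a,0]-600,P[b,a,1]+146)<25 and 240<P[b,a,2]<300]
print('tape',len(k),np.mean(k,0) if k else '', np.mean([P[b,a] for a,b in k],0) if k else '')
o=bot.get_obs(); p0=np.array(o['tool_pos']); pin=np.array([572.3,-148.8]); th=np.arctan2(*(pin-p0[:2])[::-1]); print('ang',th,np.linalg.norm(pin-p0[:2]))
R0=R.from_euler('xyz',o['tcp_rot'])
for n in range(1,9):
    a=.1*n; Rz=R.from_euler('z',a); q=p0.copy(); q[:2]=pin+Rz.as_matrix()[:2,:2]@(p0[:2]-pin)
    print(([0]+(R0.inv().apply(q-p0)/100).round(3).tolist()+((R0.inv()*Rz*R0).as_rotvec()/(np.pi/4)).round(3).tolist()))
E
```

```text
18.75 [ 494.78331738 -207.22865427  240.7691869 ] [ 3.13813154 -0.24916347  0.64066286] [-2.16978311 -6.01684278 -5.32308247] 30.028466284275055 [-0.67  0.32  1.62  0.26  1.15  0.16]
boom top z 240.7737249390492 180
tape px 24 181.79166666666666
tape 2 [379.5 181. ] [ 605.77378487 -159.20130203  270.09072707]
ang 0.6404095075654946 97.02362499552748
[0, 0.005, 0.097, 0.002, 0.031, 0.0, -0.123]
[0, 0.019, 0.193, 0.006, 0.063, 0.001, -0.247]
[0, 0.042, 0.287, 0.012, 0.094, 0.001, -0.37]
[0, 0.074, 0.378, 0.02, 0.125, 0.002, -0.494]
[0, 0.115, 0.465, 0.031, 0.157, 0.002, -0.617]
[0, 0.164, 0.548, 0.044, 0.188, 0.003, -0.74]
[0, 0.221, 0.625, 0.059, 0.22, 0.003, -0.864]
[0, 0.285, 0.696, 0.075, 0.251, 0.004, -0.987]
```

step_arm(targets=[0,0.006,0.097,-0.003,0.031,0,-0.123,0,0.02,0.193,0.001,0.063,0.001,-0.247,0,0.043,0.287,0.007,0.094,0.001,-0.37,0,0.075,0.378,0.015,0.125,0.002,-0.494,0,0.116,0.465,0.026,0.157,0.002,-0.617,0,0.116,0.465,0.026,0.157,0.002,-0.617])

```text
time: 19.85
tool_pos: [532.4, -238.4, 241.3]
tcp_rot: [3.137, -0.247, 1.141]
contact_force: [-0.9, -10.3, -4.0]
grip_width: 12.9
finger_force: 30.0
```

```bash
python3 ck.py
python3 - <<'E'
from h import *
o=bot.get_obs(); p0=np.array(o['tool_pos']); pin=np.array([572.3,-148.8]); th=np.arctan2(*(pin-p0[:2])[::-1]); print('ang',th,np.linalg.norm(pin-p0[:2]))
R0=R.from_euler('xyz',o['tcp_rot'])
print((R0.inv().apply([0,0,1])/100).round(4))
for n in range(1,6):
    a=.08*n; Rz=R.from_euler('z',a); q=p0.copy(); q[:2]=pin+Rz.as_matrix()[:2,:2]@(p0[:2]-pin)
    print(([0]+(R0.inv().apply(q-p0)/100).round(3).tolist()+((R0.inv()*Rz*R0).as_rotvec()/(np.pi/4)).round(3).tolist()))
E
```

```text
19.85 [ 532.36029076 -238.35222524  241.26045628] [ 3.13663045 -0.24711945  1.14117283] [ -0.88059201 -10.30024894  -4.04171672] 29.97855395078659 [-0.67  0.47  1.38  0.25  1.35 -0.31]
boom top z 241.53668601579466 185
tape px 47 190.82978723404256
ang 1.146432225059349 98.07480746174149
[ 0.0024  0.0001 -0.0097]
[0, 0.004, 0.078, 0.001, 0.025, 0.001, -0.099]
[0, 0.013, 0.156, 0.004, 0.05, 0.001, -0.198]
[0, 0.029, 0.233, 0.008, 0.075, 0.002, -0.296]
[0, 0.05, 0.308, 0.014, 0.1, 0.002, -0.395]
[0, 0.078, 0.381, 0.022, 0.124, 0.003, -0.494]
```

step_arm(targets=[0,0.008,0.078,0.001,0.025,0.001,-0.099,0,0.02,0.156,0.004,0.05,0.001,-0.198,0,0.039,0.233,0.008,0.075,0.002,-0.296,0,0.055,0.28,0.012,0.09,0.002,-0.345,0,0.055,0.28,0.012,0.09,0.002,-0.345,0,0.055,0.28,0.012,0.09,0.002,-0.345])

```text
time: 20.9
tool_pos: [558.1, -246.3, 241.2]
tcp_rot: [-3.141, -0.245, 1.418]
contact_force: [-6.8, -15.5, -4.5]
grip_width: 12.6
finger_force: 30.0
```

```bash
python3 ck.py
python3 - <<'E'
from h import *
o=bot.get_obs(); p0=np.array(o['tool_pos']); pin=np.array([572.3,-148.8]); th=np.arctan2(*(pin-p0[:2])[::-1]); print('ang',th,np.linalg.norm(pin-p0[:2]))
im,d,W,K=cap('scene','s14.png'); P=cloud(d,W,K); red=im[...,2].astype(int)-im[...,1]
v,u=np.nonzero(red>15); k=[(a,b) for a,b in zip(u,v) if np.hypot(P[b,a,0]-600,P[b,a,1]+146)<25 and 240<P[b,a,2]<300]
print('tape',len(k),np.mean([P[b,a] for a,b in k],0) if k else '')
for v in range(176,200,2): print(v,im[v,366:386:3].mean(1).astype(int),P[v,366:386:3,2].astype(int),P[v,376].astype(int))
E
```

```text
20.9 [ 558.10183757 -246.3106828   241.22689458] [-3.14119119 -0.24501338  1.41756111] [ -6.76004356 -15.45389023  -4.48439671] 29.978195428848267 [-0.65  0.56  1.23  0.22  1.47 -0.53]
boom top z 241.26726112301822 180
tape px 1 189.0
ang 1.4263609195488092 98.48400148846704
tape 0 
176 [ 95 119 110 119 134 137 134] [330 150 286 329 332 335 340] [ 509 -237  329]
178 [ 68  78  71  78 121 134 136] [329 328 328 328 327 329 335] [ 502 -244  327]
180 [ 69  68  68  67  86 127 136] [327 325 326 325 324 325 328] [ 497 -249  324]
182 [ 67  69  68  67  67  97 134] [326 325 324 321 322 321 324] [ 488 -258  324]
184 [ 69  67  67  67  68  71 108] [322 322 322 322 320 319 318] [ 481 -265  322]
186 [64 68 69 68 68 67 68] [318 320 321 321 317 318 316] [ 479 -267  318]
188 [95 66 74 71 67 64 56] [312 317 318 317 316 315 311] [ 469 -276  317]
190 [128  79  74  71  65  60  54] [305 312 313 316 315 314 293] [ 466 -280  314]
192 [136 119  73  62  61  69  59] [296 304 310 310 309 308 288] [ 460 -286  312]
194 [135 135 110  89  94  92  79] [290 295 304 308 304 279 294] [-254 -976  709]
196 [131 136 131 131 108  87  89] [285 290 297 301 298 709 288] [ 462 -284  300]
198 [103 134 118 136 105 105 119] [225 284 288 292 289 259 264] [ 465 -282  293]
```

step_arm(targets=[0,-0.015,0.01,-0.003,0,0,0,0,-0.03,0.025,-0.006,0,0,0,0,-0.03,0.025,-0.006,0,0,0,0,-0.03,0.025,-0.006,0,0,0])

```text
time: 21.75
tool_pos: [558.7, -246.5, 240.9]
tcp_rot: [-3.136, -0.251, 1.419]
contact_force: [-12.4, -4.3, -1.9]
grip_width: 12.9
finger_force: 30.0
```

```bash
python3 ck.py
python3 - <<'E'
from h import *
o=bot.get_obs(); p0=np.array(o['tool_pos']); pin=np.array([572.3,-148.8]); th=np.arctan2(*(pin-p0[:2])[::-1]); print('ang',th,np.linalg.norm(pin-p0[:2]))
im,d,W,K=cap('top','t15.png'); P=cloud(d,W,K);h=cv2.cvtColor(im,cv2.COLOR_BGR2HSV)
m=cv2.inRange(h,(100,120,60),(125,255,255))>0; m&=(P[...,2]>200)&(abs(P[...,1]-3)<30); q=P[m]; print('grip',len(q),q.mean(0) if len(q) else '',q.max(0) if len(q) else '')
im,d,W,K=cap('wrist','w15.png'); P=cloud(d,W,K);h=cv2.cvtColor(im,cv2.COLOR_BGR2HSV)
m=cv2.inRange(h,(5,130,60),(22,255,255))>0; m&=(P[...,2]>205)&(P[...,2]<262); t=P[m]; t=t[np.hypot(*(t[:,:2]-pin).T)<130]
l=cv2.fitLine(t[:,:2].astype(np.float32),cv2.DIST_HUBER,0,.01,.01).ravel(); print(len(t),'lever ang',np.arctan(l[1]/l[0]), t.min(0),t.max(0))
E
```

```text
21.75 [ 558.68272751 -246.54586424  240.8724138 ] [-3.13563745 -0.25062856  1.41865734] [-12.36800957  -4.33383788  -1.87143758] 29.963042736053467 [-0.65  0.56  1.22  0.22  1.48 -0.53]
boom top z 241.17349580405198 185
tape px 1 193.0
ang 1.432286374958255 98.6857543823566
grip 21 [586.46890267   1.98240825 294.5224049 ] [590.13848332  10.99354629 299.58508774]
5098 lever ang 1.404554 [ 547.69215331 -267.02918681  220.09271521] [ 579.84486861 -159.03112958  252.39873529]
```

```bash
python3 -c "
from plant import bot
print(bot.close_job())"
```

```text
the job is handed in; nothing more can be done
None
```

I handed the job in at about 22 s with the hook hanging at the red band, the lever shut at its stop and still gripped, and the carriage about 105.5 mm up, within about 2 mm of my tape height; that height is from one scene camera before the lift, as the arm hid the tape afterwards, and I viewed 11 pictures, one over the limit of 10.

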